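# Chock the stock cradle and stack the bar blanks

## Task

Get the blue stock cradle ready for the next press run. First clear the brass offcut from it into the yellow tray; then slide the standing wooden packing block square up against the step at the cradle's open end and push its top so that it tips over the step and lies lengthways along the cradle, never lifting it, its red end leaving room for just three blanks side by side before the fence. Then stack every green blank in that bay, lying crossways, as a tidy pyramid - three on the bottom, the others saddled in the grooves of the layer below - and leave the other things on the bench undisturbed.

Things in the scene. Friction and masses are not known exactly. Their poses are not given: they have to be found in the camera images.
- cradle: Fixed blue steel plate on the bench, 254 long (its x) by 120 wide (its y) by 12 mm thick, with an upright fence across its far end. Origin: on the bench (underside of the plate), at the middle of its open end, whose 12 mm high end face is the step (yellow stripe along its edge); x points from the step over the plate to the fence, z up. The fence's inner face is at x = 236 mm, the fence is 18 mm thick and 38 mm high above the plate.
- fence_face (a point): Middle of the foot of the fence's inner face, at the height of the plate's top (12 mm above the bench).
- block: Dark wooden packing block, red band round its top end, 50 mm thick (its x), 64 wide (its y), 120 tall (its z), about 0.45 kg. Origin: centre of its bottom end. Starts upright on the bench, +x face towards the cradle's step, 15 to 45 mm short of it. Butted and pushed over it pivots on the step's edge onto its +x face, its bottom end overhanging the step by 10 to 35 mm; shift it along as needed.
- block_top (a point): Centre of the block's top (red) end, 120 mm from the origin. With the block lying, this end face and the fence bound the bay; the bay is right at about 128 mm long (122 to 136 mm will do).
- blank0: Green nylon round-bar blank, 40 mm diameter, 60 mm long, 90 g. Origin: its centre; x is its axis. Starts lying on the bench, or is absent (4 to 6 are there); can roll a little. Stacked, its axis lies along the cradle's y, mid-width of the plate; bottom layer centres are 20 mm above the plate's top, each further layer 33 to 35 mm higher.
- blank1: Green nylon round-bar blank, 40 mm diameter, 60 mm long, 90 g. Origin: its centre; x is its axis. Starts lying on the bench, or is absent (4 to 6 are there); can roll a little. Stacked, its axis lies along the cradle's y, mid-width of the plate; bottom layer centres are 20 mm above the plate's top, each further layer 33 to 35 mm higher.
- blank2: Green nylon round-bar blank, 40 mm diameter, 60 mm long, 90 g. Origin: its centre; x is its axis. Starts lying on the bench, or is absent (4 to 6 are there); can roll a little. Stacked, its axis lies along the cradle's y, mid-width of the plate; bottom layer centres are 20 mm above the plate's top, each further layer 33 to 35 mm higher.
- blank3: Green nylon round-bar blank, 40 mm diameter, 60 mm long, 90 g. Origin: its centre; x is its axis. Starts lying on the bench, or is absent (4 to 6 are there); can roll a little. Stacked, its axis lies along the cradle's y, mid-width of the plate; bottom layer centres are 20 mm above the plate's top, each further layer 33 to 35 mm higher.
- blank4: Green nylon round-bar blank, 40 mm diameter, 60 mm long, 90 g. Origin: its centre; x is its axis. Starts lying on the bench, or is absent (4 to 6 are there); can roll a little. Stacked, its axis lies along the cradle's y, mid-width of the plate; bottom layer centres are 20 mm above the plate's top, each further layer 33 to 35 mm higher.
- blank5: Green nylon round-bar blank, 40 mm diameter, 60 mm long, 90 g. Origin: its centre; x is its axis. Starts lying on the bench, or is absent (4 to 6 are there); can roll a little. Stacked, its axis lies along the cradle's y, mid-width of the plate; bottom layer centres are 20 mm above the plate's top, each further layer 33 to 35 mm higher.
- jar: Bystander: glass jar 60 mm diameter, 75 mm tall; origin centre of its foot.
- ring_gauge: Bystander: steel ring 68 mm outside, 22 mm high; origin centre of its underside.
- offcut: Brass offcut, an upright plug 32 mm diameter, 24 mm high, 150 g; origin centre of its underside. Starts standing on the cradle's plate, in the way.
- tray: Fixed yellow open scrap tray, 100 by 100 mm outside, 22 mm high, walls 4 mm, floor about 4 mm; origin centre of its underside.

How it is judged (in metres and radians):
On the way, in this order (a step that is already met when the one before it is completed fails the run):
1. the brass offcut is in the yellow tray (x of offcut in the frame of tray between -0.046 and 0.046 m and y of offcut in the frame of tray between -0.046 and 0.046 m and z of offcut in the frame of tray below 0.024 m), for 0.2 s.
2. the block stands upright with its base butted square against the cradle's step (angle between block's own z axis and vertical below 0.06 rad and x of block in the frame of cradle above -0.0305 m and angle between the x axis of block and the x axis of cradle, either way round below 0.1 rad and y of block in the frame of cradle between -0.03 and 0.03 m), for 0.2 s.
3. the block lies lengthways on the cradle, its red end 122 to 136 mm from the fence (angle between block's own z axis and vertical between 1.5 and 1.64 rad and angle between the z axis of block and the x axis of cradle, either way round below 0.12 rad and x of block_top in the frame of cradle between 0.1 and 0.1145 m and y of block_top in the frame of cradle between -0.02 and 0.02 m and z of block_top in the frame of cradle between 0.03 and 0.044 m), for 0.3 s.
At the end, for the whole second after the job is handed in: Offcut in the tray; block lying on the cradle, within 20 mm of its centre line and 7 degrees of square, red end 122 to 136 mm from the fence; every blank in the bay, crossways within 10 degrees, within 16 mm of the centre line, at layer 1, 2 or 3 of the pyramid; all at rest (all of step 1 and all of step 3 and linear speed of each of block, blank0, blank1, blank2, blank3, blank4, blank5 below 0.02 m/s and x of blank0 in the frame of cradle between 0.115 and 0.222 m and y of blank0 in the frame of cradle between -0.016 and 0.016 m and angle between the x axis of each of blank0, blank1, blank2, blank3, blank4, blank5 and the y axis of cradle, either way round below 0.17 rad and (z of blank0 in the frame of cradle between 0.028 and 0.037 m or z of blank0 in the frame of cradle between 0.057 and 0.072 m or z of blank0 in the frame of cradle between 0.087 and 0.107 m) and x of blank1 in the frame of cradle between 0.115 and 0.222 m and y of blank1 in the frame of cradle between -0.016 and 0.016 m and (z of blank1 in the frame of cradle between 0.028 and 0.037 m or z of blank1 in the frame of cradle between 0.057 and 0.072 m or z of blank1 in the frame of cradle between 0.087 and 0.107 m) and x of blank2 in the frame of cradle between 0.115 and 0.222 m and y of blank2 in the frame of cradle between -0.016 and 0.016 m and (z of blank2 in the frame of cradle between 0.028 and 0.037 m or z of blank2 in the frame of cradle between 0.057 and 0.072 m or z of blank2 in the frame of cradle between 0.087 and 0.107 m) and x of blank3 in the frame of cradle between 0.115 and 0.222 m and y of blank3 in the frame of cradle between -0.016 and 0.016 m and (z of blank3 in the frame of cradle between 0.028 and 0.037 m or z of blank3 in the frame of cradle between 0.057 and 0.072 m or z of blank3 in the frame of cradle between 0.087 and 0.107 m) and x of blank4 in the frame of cradle between 0.115 and 0.222 m and y of blank4 in the frame of cradle between -0.016 and 0.016 m and (z of blank4 in the frame of cradle between 0.028 and 0.037 m or z of blank4 in the frame of cradle between 0.057 and 0.072 m or z of blank4 in the frame of cradle between 0.087 and 0.107 m) and x of blank5 in the frame of cradle between 0.115 and 0.222 m and y of blank5 in the frame of cradle between -0.016 and 0.016 m and (z of blank5 in the frame of cradle between 0.028 and 0.037 m or z of blank5 in the frame of cradle between 0.057 and 0.072 m or z of blank5 in the frame of cradle between 0.087 and 0.107 m)); the robot touches nothing.
It fails at once if the block is lifted off the bench (its bottom end's centre over 75 mm up) (height (world z) of block above 0.075 m).
It fails at once if a bystander (glass jar or steel ring) is moved more than 40 mm (distance of any of jar, ring_gauge from where it was at the start of the episode above 0.04 m).
Of blank0, blank1, blank2, blank3, blank4, blank5 only 4 to 6 are there at a start; the rules pass over those that are not, and their reading is None.
At some moment in a run one of offcut, block may be knocked a few centimetres aside while the robot is not near it.
Once in a run the grip may slacken for a moment while it holds something.
It also fails if it takes over 210 s, if anything falls off the work surface, if the arm or the gripper's body presses on something with over 40 N, if the wrist force passes 120 N, or if a joint passes its speed limit or range.

## Robot

A 6-joint arm with a two-finger parallel gripper is mounted at the origin on the work surface. World frame = base frame: x ahead of the robot, y to its left, z up, the work surface at z = 0. Lengths are in mm, angles in rad, forces in N, time in s.
With the tool pointing down it reaches from about 400 to 925 mm from the base axis. Payload 12.5 kg.
Tool frame: the origin (TCP) lies midway between the tips of the shut fingers; the grasp point (between the pads) lies 19 mm behind it (env.grip_depth is the distance from the TCP to the grasp point, in mm); z points along the fingers, y is the line along which they close (so a half turn about z gives the same grasp; the last joint's range is limited). The gripper opens to 95 mm and grips with 3 to 60 N. Pads are 20 mm wide; open, the fingers measure 119 mm over their backs; the gripper's body (75 mm by 180 mm) begins 59 mm behind the grasp point.
Start: joints at [-1.371, 0.491, 1.559, -0, 1.092, -0.106], TCP at [188.183, -596.015, 214.661] pointing down, gripper open.
Joint ranges: [-3.1, 3.1], [-0.84, 2.19], [0.05, 2.79], [-1.13, 4.28], [0.06, 2.93], [-2.69, 2.69]. Speed limits (rad/s): [2.22, 2.22, 2.79, 3.14, 3.14, 3.14].

## Interface

Orientations are given as [roll, pitch, yaw] about the fixed x, y, z axes, in that order (R = Rz(yaw) Ry(pitch) Rx(roll)).
In Python, from cell import monitor, viewer, order, env gives the robot as it stands.
- The arm moves only by the tool move_arm, never from a script. Its argument "moves" is one flat list of numbers, 4 for each row, row after row: the shift along the tool's x, y, z normalised to -1 to 1, where 1 is 0.15 m, then the turn about the tool's z normalised to -1 to 1, where 1 is pi/2 rad. A call has 1 to 10 rows; each row shifts and turns the commanded pose from where the row before left it, along the tool's axes as they then stand; what a row does not reach is not made up. A row lasts 1/8 s, in which the tool goes at most 62.5 mm and 10.7 degrees, less where a joint would pass 70% of its speed; a pose out of reach is approached as far as the arm can. A call with a number of a shift or a turn outside -1 to 1 is refused whole. A call with a gripper value outside its range is refused whole. "claw" is the finger opening in mm, from 0 to 95.1, set as the call begins (left out, the last holds). The fingers move at their own pace and stop on an object; the grip force is fixed at half the most. Time passes only in rows, so rows that do not move let the fingers close. It gives the time, the measured TCP pose, the force, the opening and the grip force at its end, in the units of the state.
- monitor.state(): the state, without advancing time (a new reading comes with each control period).
- viewer.read_camera(name): name is "scene" or "top"; returns the picture (400x640x3 uint8, red, green, blue); there is no depth.
- viewer.camera_info(name): a dict with "K" (3x3 intrinsics, pixels), "camera_from_world" (4x4, takes a point from world to camera coordinates). Camera axes: x right, y down, z forward; pixel columns grow to the right and rows downward; lengths in mm; the calibration is good to about 2 mm. A picture is of the moment at which its call begins. camera_info takes no time and is no camera call.
- order.job_done(): hands the job in; it is judged then, once.
The state is a dict: "t": time; "joints": joint angles; "qvel": joint speeds; "tau": joint torques, N m; "eef_pos": TCP position; "tcp_rot": TCP orientation; "ft_force": force on the tool from outside, world axes, zero at the start; "moment": the same for the moment, N m; "opening": opening from 0.0 (shut) to 1.0 (fully open); "grip_force": force on a finger pad.
Only numpy, scipy, OpenCV 4.12 (cv2) and the standard library are available. Lean on these libraries where they do the work, as an engineer would, in place of code of your own. Each camera call takes 0.05 s, during which the arm holds its last target. There are 200 camera calls.

## Working session

There is one attempt and no reset: what is moved stays moved. The work goes in short steps, Python scripts to look and compute and a tool call to move; the robot and the scene stay as the last step left them, time stands still between calls to the robot, and variables do not carry over. Pictures are saved under pics/ and viewed, at most 14 in all, crops included, and the job is handed in when it is done.

Besides the shell and the picture viewer there is one more tool, called after "Call:" as a command line: name --argument value ..., lists and objects as JSON in quotes. move_arm: Moves the arm, as the interface text tells. Scaled input: -1 to 1 covers 0.15 m each way for a shift and pi/2 rad each way for a turn. Its arguments: {"type":"object","properties":{"moves":{"type":"array"},"claw":{"type":"number"}},"required":["moves"]}

```bash
mkdir -p pics; ls; python3 - <<'E'
from cell import monitor, viewer, order, env
import cv2,numpy as np
for n in("scene","top"):
    im=viewer.read_camera(n); cv2.imwrite(f"pics/{n}0.png",im[:,:,::-1])
    c=viewer.camera_info(n); print(np.round(c["K"],1).tolist(),np.round(c["camera_from_world"],3).tolist())
print(monitor.state())
E
```

```text
pics
[[490.0, 0.0, 316.4], [0.0, 490.0, 193.6], [0.0, 0.0, 1.0]] [[0.565, 0.825, -0.017, -338.049], [0.546, -0.39, -0.741, -220.847], [-0.618, 0.41, -0.671, 1647.264], [0.0, 0.0, 0.0, 1.0]]
[[436.1, 0.0, 320.7], [0.0, 436.1, 200.4], [0.0, 0.0, 1.0]] [[0.009, -0.999, 0.03, -5.298], [-0.987, -0.014, -0.158, 581.35], [0.158, -0.029, -0.987, 1183.774], [0.0, 0.0, 0.0, 1.0]]
{'t': 0.1, 'joints': array([-1.37057533e+00,  4.91500458e-01,  1.55939266e+00, -2.17987409e-05,
        1.09167191e+00, -1.05622763e-01]), 'qvel': array([-2.63198171e-04, -6.07350867e-04, -1.47833938e-03, -1.13023606e-04,
       -3.53623804e-04,  1.48980380e-05]), 'tau': array([ 2.32417035e-03, -6.13625550e+01, -2.58605897e+01,  6.94131874e-02,
        4.70574468e-02, -5.34573303e-05]), 'eef_pos': array([ 188.14727754, -595.78805315,  214.11801629]), 'tcp_rot': array([-3.14062366e+00, -8.32876050e-05,  3.05853776e-01]), 'ft_force': array([-0.60240351,  0.0606596 , -0.46774724]), 'moment': array([0.01050576, 0.01817308, 0.00585741]), 'grip_force': 0.0, 'opening': 1.0003432123946636}
```

View pics/top0.png

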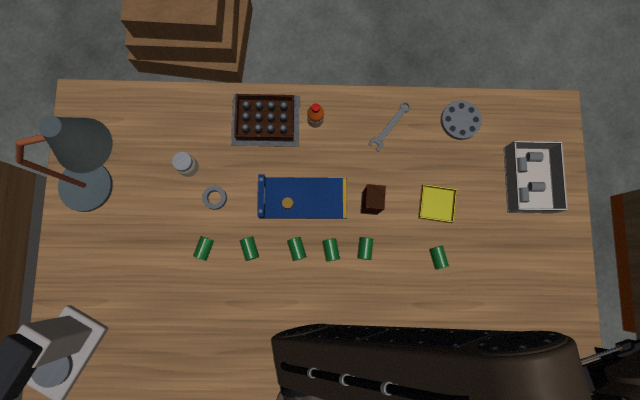

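View pics/scene0.png

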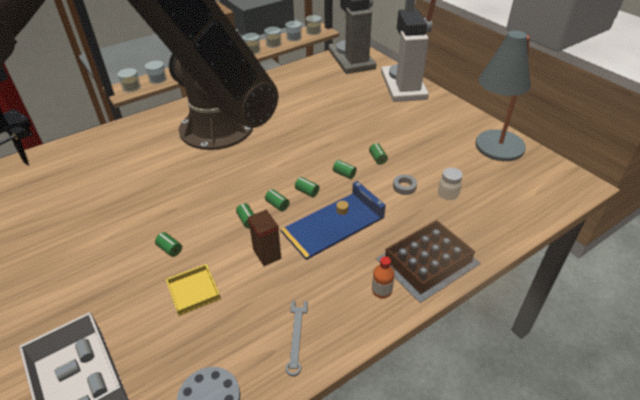

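The top view shows the cradle at (258-347, 175-220) with its fence on the left, the offcut at (288,203), the block at (373,199) and the tray at (437,203). There are six blanks along row ~250, plus the jar at (183,162) and the ring at (214,197). I'll fit model silhouettes next.

```bash
cat > h.py <<'E'
import cv2,numpy as np
from scipy.optimize import minimize
from cell import monitor, viewer, order, env
CI={n:viewer.camera_info(n) for n in("scene","top")}
def proj(n,P):
    M=np.asarray(CI[n]["camera_from_world"]);c=np.asarray(P)@M[:3,:3].T+M[:3,3];c=c@np.asarray(CI[n]["K"]).T
    return c[:,:2]/c[:,2:]
def unproj(n,uv,z):
    M=np.asarray(CI[n]["camera_from_world"]);R=M[:3,:3];o=-R.T@M[:3,3]
    d=R.T@np.linalg.solve(np.asarray(CI[n]["K"]),[uv[0],uv[1],1]);return (o+d*(z-o[2])/d[2])
def masks(im):
    h=cv2.cvtColor(im,cv2.COLOR_RGB2HSV).astype(int);H,S,V=h[...,0],h[...,1],h[...,2]
    return dict(green=(H>50)&(H<85)&(S>120)&(V>35),blue=(H>100)&(H<125)&(S>130)&(V>40),yellow=(H>=24)&(H<34)&(S>170)&(V>60),
      brass=(H>14)&(H<26)&(S>130)&(V>110), dark=((H<14)|(H>172))&(S>60)&(V<100))
def box(a,b):return np.array([[x,y,z] for x in(a[0],b[0]) for y in(a[1],b[1]) for z in(a[2],b[2])],float)
t=np.linspace(0,2*np.pi,24,endpoint=False)
def cyl(r,ax,l0,l1):
    P=np.array([[l,r*np.cos(a),r*np.sin(a)] for l in(l0,l1) for a in t]);return P if ax=='x' else P[:,[1,2,0]]
MOD=dict(blank=[cyl(20,'x',-30,30)],offcut=[cyl(16,'z',0,24)],block=[box((-25,-32,0),(25,32,120))],
  lying=[box((0,-32,-25),(120,32,25))],tray=[box((-50,-50,0),(50,50,22))],
  cradle=[box((0,-60,0),(254,60,12)),box((236,-60,12),(254,60,50))])
def pts(mod,p,z):
    c,s=np.cos(p[2]),np.sin(p[2]);R=np.array([[c,-s,0],[s,c,0],[0,0,1]])
    return [m@R.T+[p[0],p[1],z] for m in MOD[mod]]
def fit(mod,p0,z,mk,cams=("top","scene"),pad=12):
    W={}
    for n in cams:
        uv=np.vstack([proj(n,q) for q in pts(mod,p0,z)]);a=np.floor(uv.min(0)-pad).astype(int);b=np.ceil(uv.max(0)+pad).astype(int)
        W[n]=(a,b,cv2.GaussianBlur(mk[n][a[1]:b[1],a[0]:b[0]].astype(np.float32),(0,0),1.2))
    def cost(x):
        p=np.array(p0)+np.array(x)*[1,1,.02];e=0
        for n,(a,b,m) in W.items():
            r=np.zeros((m.shape[0]*4,m.shape[1]*4),np.float32)
            for q in pts(mod,p,z):
                hull=cv2.convexHull(((proj(n,q)-a+.5)*4-.5).astype(np.float32))
                cv2.fillConvexPoly(r,np.round(hull*16).astype(np.int32),1.,shift=4)
            r=cv2.GaussianBlur(cv2.resize(r,m.shape[::-1],interpolation=cv2.INTER_AREA),(0,0),1.2);e+=((r-m)**2).sum()/m.sum()
        return e
    best=minimize(cost,[0,0,0],method="Nelder-Mead",options=dict(initial_simplex=[[-4,-4,-2],[8,0,0],[0,8,3],[0,0,6]],xatol=.05,fatol=1e-5))
    return np.array(p0)+best.x*[1,1,.02],best.fun
def shots():
    I={n:viewer.read_camera(n) for n in CI};return I,{n:masks(I[n]) for n in I}
def mk(K,c):
    return {n:(K[n][c] if isinstance(c,str) else np.any([K[n][k] for k in c],0)) for n in K}
def both(mod,p,z,m):
    for cams in(("top",),("scene",),("top","scene")):
        q,f=fit(mod,p,z,m,cams);print(mod,cams,np.round(q[:2],1),round(q[2],3),round(f,3))
    return q
E
python3 - <<'E'
from h import *
I,K=shots()
G=mk(K,"green")
for c in [(203,248),(249,248),(296,248),(331,249),(366,248),(439,257)]:
    w=unproj("top",c,20)
    r=[];
    for a in(-.7,0,.7): # yaw start about world x
        r.append(fit("blank",[w[0],w[1],a],20,G)+fit("blank",[w[0],w[1],a],20,G,("top",)))
    b=min(r,key=lambda v:v[1]);print("blank",np.round(b[0],2),round(b[1],3),np.round(b[2],2))
w=unproj("top",(345,197),12);both("cradle",[w[0],w[1],np.pi/2],0,mk(K,("blue","yellow","brass")))
w=unproj("top",(437,203),10);both("tray",[w[0],w[1],1.5],0,mk(K,"yellow"))
w=unproj("top",(288,203),36);both("offcut",[w[0],w[1],0],12,mk(K,"brass"))
w=unproj("top",(373,199),70);both("block",[w[0],w[1],1.5],0,mk(K,"dark"))
M=np.hstack([np.hstack([K[n][c][100:300,140:500]*255 for c in("blue","brass")]) for n in("top",)])
M2=np.hstack([K[n]["dark"][100:300,140:500]*255 for n in("top","scene")])
cv2.imwrite("pics/m.png",np.vstack([M,M2]).astype(np.uint8))
E
```

```text
blank [441.41 326.33  -0.74] inf [ 4.4564e+02  3.2936e+02 -3.0000e-01]
blank [437.69 202.92   0.93] 12.831 [4.4658e+02 2.0126e+02 3.1000e-01]
blank [443.62  70.28   0.98] 5.922 [4.4751e+02 6.8200e+01 3.1000e-01]
blank [440.49 -25.71   1.07] 4.361 [ 4.4519e+02 -2.9100e+01  1.8000e-01]
blank [ 4.4696e+02 -1.2527e+02 -2.4000e-01] 4.61 [ 4.5033e+02 -1.2618e+02 -1.1000e-01]
blank [ 4.2611e+02 -3.3614e+02  1.5000e-01] 2.692 [ 4.2737e+02 -3.3647e+02  2.3000e-01]
cradle ('top',) [597.5 -75.1] 1.585 0.022
cradle ('scene',) [590.6 -69.8] 1.557 0.322
cradle ('top', 'scene') [594.5 -72.2] 1.57 0.357
tray ('top',) [ 584.  -341.1] 1.444 0.794
tray ('scene',) [ 375.2 -289.6] 1.075 0.055
tray ('top', 'scene') [ 375.2 -289.6] 1.075 0.679
offcut ('top',) [577.   97.1] 0.083 0.095
offcut ('scene',) [568.9 104.1] 0.162 0.88
offcut ('top', 'scene') [575.5  98.5] 0.14 1.071
block ('top',) [ 584.  -142.9] 1.475 0.021
block ('scene',) [ 581.3 -140.4] 1.335 0.131
block ('top', 'scene') [ 583.6 -141.9] 1.373 0.17h.py:37: RuntimeWarning: divide by zero encountered in scalar divide
  r=cv2.GaussianBlur(cv2.resize(r,m.shape[::-1],interpolation=cv2.INTER_AREA),(0,0),1.2);e+=((r-m)**2).sum()/m.sum()
  np.max(np.abs(fsim[0] - fsim[1:])) <= fatol):
```

View pics/m.png

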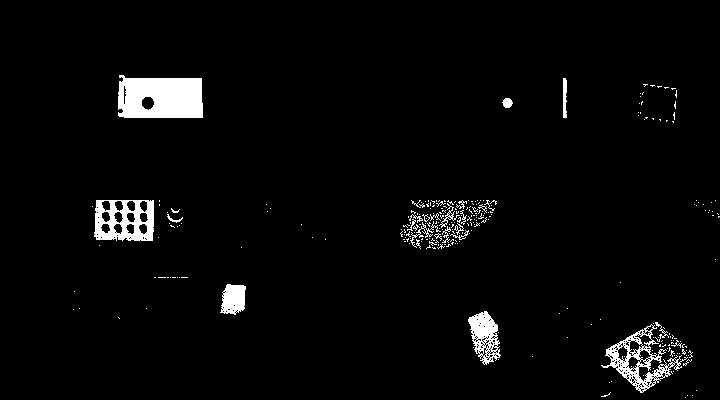

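The mask works well in top; the scene camera's green, yellow and brass thresholds need fixing.

```bash
python3 - <<'E'
import cv2
im=cv2.imread("pics/scene0.png");h=cv2.cvtColor(im,cv2.COLOR_BGR2HSV)
for n,(u,v) in dict(g=(165,243),g2=(307,186),g3=(378,153),y=(190,290),ye=(300,243),br=(342,208),brs=(342,204),bl=(330,230),fence=(372,205),blk=(266,245),blk2=(262,222),wood=(240,170),wood2=(100,200)).items(): print(n,h[v-1:v+2,u-1:u+2].reshape(-1,3)[::3].tolist())
im=cv2.imread("pics/top0.png");h=cv2.cvtColor(im,cv2.COLOR_BGR2HSV)
for n,(u,v) in dict(g=(203,248),y=(437,203),blk=(373,195),wood=(400,230)).items(): print(n,h[v-1:v+2,u-1:u+2].reshape(-1,3)[::3].tolist())
E
```

```text
g [[63, 131, 125], [62, 125, 122], [63, 125, 122]]
g2 [[62, 118, 138], [63, 120, 130], [63, 126, 117]]
g3 [[61, 117, 124], [60, 105, 134], [61, 113, 124]]
y [[23, 161, 225], [23, 162, 223], [23, 160, 226]]
ye [[113, 91, 126], [168, 21, 122], [19, 106, 174]]
br [[19, 133, 186], [19, 131, 164], [18, 136, 122]]
brs [[20, 142, 181], [19, 135, 182], [20, 133, 188]]
bl [[110, 136, 129], [108, 147, 127], [110, 139, 130]]
fence [[115, 68, 64], [113, 82, 62], [118, 67, 65]]
blk [[16, 127, 52], [10, 123, 54], [10, 135, 51]]
blk2 [[10, 145, 86], [12, 133, 90], [12, 130, 88]]
wood [[16, 99, 185], [16, 101, 175], [16, 102, 178]]
wood2 [[15, 98, 192], [16, 100, 192], [16, 101, 189]]
g [[55, 33, 147], [62, 56, 133], [62, 74, 127]]
y [[28, 169, 166], [28, 169, 166], [28, 169, 166]]
blk [[11, 172, 55], [9, 145, 58], [11, 163, 58]]
wood [[15, 107, 134], [15, 106, 135], [16, 106, 132]]
```

```bash
python3 - <<'E'
s=open('h.py').read()
a=s.index("    return dict(green");b=s.index("def box")
s=s[:a]+'''    return dict(green=(H>40)&(H<90)&(S>55)&(V>25),blue=(H>100)&(H<125)&(S>60)&(V>30),yellow=(H>=21)&(H<36)&(S>115)&(V>60),
      brass=(H>16)&(H<26)&(S>118)&(V>90), dark=((H<18)|(H>165))&(S>60)&(V<112))
'''+s[b:]
s=s.replace("sum()/m.sum()","sum()/(m.sum()+1)")
open('h.py','w').write(s)
E
cat > blanks.py <<'E'
from h import *
def blanks(K,L):
    G=mk(K,"green");out=[]
    for c in L:
        w=unproj("top",c,20)
        f=lambda cams:min((fit("blank",[w[0],w[1],a],20,G,cams,8) for a in(-.6,0,.6)),key=lambda v:v[1])
        r=[f(c) for c in(("top",),("scene",),("top","scene"))]
        print("blank",*[str(np.round(q,2))+" %.2f |"%e for q,e in r]);out.append(r[2][0])
    return out
E
python3 - <<'E'
from blanks import *
I,K=shots()
blanks(K,[(203,248),(249,248),(296,248),(331,249),(366,248),(439,257)])
w=unproj("top",(345,197),12);both("cradle",[w[0],w[1],np.pi/2],0,mk(K,("blue","yellow","brass")))
w=unproj("top",(437,203),10);both("tray",[w[0],w[1],1.5],0,mk(K,"yellow"))
w=unproj("top",(288,203),36);both("offcut",[w[0],w[1],0],12,mk(K,"brass"))
w=unproj("top",(373,199),70);both("block",[w[0],w[1],1.5],0,mk(K,"dark"))
E
```

```text
blank [ 4.4540e+02  3.2961e+02 -3.1000e-01] 0.05 | [ 4.4136e+02  3.3318e+02 -4.0000e-01] 0.26 | [ 4.4502e+02  3.3064e+02 -3.6000e-01] 0.33 |
blank [4.4663e+02 2.0181e+02 3.1000e-01] 0.06 | [444.07 203.14   0.67] 0.19 | [4.4557e+02 2.0190e+02 3.1000e-01] 0.26 |
blank [4.4728e+02 6.8190e+01 3.2000e-01] 0.05 | [4.4602e+02 7.0100e+01 4.0000e-01] 0.19 | [4.4684e+02 6.8340e+01 3.5000e-01] 0.25 |
blank [ 4.4554e+02 -2.9100e+01  2.0000e-01] 0.05 | [ 4.4197e+02 -2.6130e+01  1.4000e-01] 0.16 | [ 4.4521e+02 -2.8280e+01  1.8000e-01] 0.23 |
blank [ 4.5089e+02 -1.2652e+02 -1.0000e-01] 0.05 | [ 4.4168e+02 -1.2361e+02 -2.3000e-01] 0.61 | [ 4.4958e+02 -1.2640e+02 -2.1000e-01] 0.73 |
blank [ 4.2752e+02 -3.3681e+02  2.7000e-01] 0.04 | [ 4.2413e+02 -3.3413e+02  2.3000e-01] 0.16 | [ 4.2648e+02 -3.3555e+02  2.5000e-01] 0.23 |
cradle ('top',) [597.1 -74.4] 1.584 0.009
cradle ('scene',) [592.9 -70. ] 1.572 0.073
cradle ('top', 'scene') [594.5 -72.2] 1.571 0.092
tray ('top',) [ 584.4 -341.2] 1.432 0.009
tray ('scene',) [ 581.2 -338.6] 1.441 0.004
tray ('top', 'scene') [ 582.8 -339.5] 1.444 0.026
offcut ('top',) [577.   96.6] 0.085 0.084
offcut ('scene',) [572.9 101.1] 0.114 0.315
offcut ('top', 'scene') [576.4  97.7] 0.067 0.438
block ('top',) [ 583.3 -141.8] 1.493 0.002
block ('scene',) [ 582.  -140.3] 1.435 0.015
block ('top', 'scene') [ 583.1 -141.1] 1.454 0.02
```

Top and scene disagree by a steady ~(4,-3) mm, so I'll use the mean. Turn first, then travel to above the offcut.

Call:
move_arm --moves '[0,0,0,-0.115,0,0,0,-0.115,0,0,0,-0.115,0,0,0,-0.115,0,0,0,-0.115,0,0,0,-0.115,0,0,0,-0.115]' --claw 70

```text
t: 1.18
eef_pos: [188.2, -596.0, 214.6]
tcp_rot: [-3.142, -0.0, 1.576]
ft_force: [-0.0, 0.4, -0.8]
opening: 0.734
grip_force: 0.0
```

Call:
move_arm --moves '[0.35,0.2,0.03,0,0.35,0.2,0.03,0,0.35,0.2,0.03,0,0.35,0.2,0.03,0,0.35,0.2,0.03,0,0.35,0.2,0.03,0,0.35,0.2,0.03,0]'

```text
t: 2.05
eef_pos: [399.1, -227.0, 183.2]
tcp_rot: [3.141, 0.001, 1.57]
ft_force: [1.1, -0.9, -0.4]
opening: 0.737
grip_force: 0.0
```

Call:
move_arm --moves '[0.311,0.168,0.05,0,0.311,0.168,0.05,0,0.311,0.168,0.05,0,0.311,0.168,0.05,0,0.311,0.168,0.05,0,0.311,0.168,0.05,0,0.311,0.168,0.05,0,0,0,0,0]'

```text
t: 3.05
eef_pos: [575.6, 100.6, 129.7]
tcp_rot: [-3.141, -0.0, 1.574]
ft_force: [0.6, 0.1, -0.7]
opening: 0.737
grip_force: 0.0
```

```bash
python3 - <<'E'
from h import *
I,K=shots()
s=monitor.state();print(s["eef_pos"],s["tcp_rot"])
for n in I:
    u=proj(n,[s["eef_pos"]])[0];print(n,u)
    x,y=int(u[0]),int(u[1]);im=I[n][max(0,y-60):y+60,x-50:x+50,::-1];cv2.imwrite(f"pics/{n}1.png",cv2.resize(im,None,fx=4,fy=4))
a,b=cv2.imread("pics/top1.png"),cv2.imread("pics/scene1.png");cv2.imwrite("pics/ab1.png",np.hstack([a,b]))
both("offcut",[575,98.5,0],12,mk(K,"brass"))
both("block",[583,-141,1.47],0,mk(K,"dark"))
E
```

```text
[574.61031107  98.08632395 130.26905835] [-3.14081430e+00  2.52792017e-04  1.57146821e+00]
scene [342.17068846 177.14243811]
top [284.85441791 197.35021676]
offcut ('top',) [567.7  94.1] 0.056 88.197
offcut ('scene',) [572.6 100.6] 0.105 0.344
offcut ('top', 'scene') [569.7 102.3] 0.156 88.545
block ('top',) [ 583.1 -141.6] 1.498 0.002
block ('scene',) [ 582.7 -140.6] 1.434 0.018
block ('top', 'scene') [ 583.2 -140.9] 1.464 0.024
```

View pics/ab1.png

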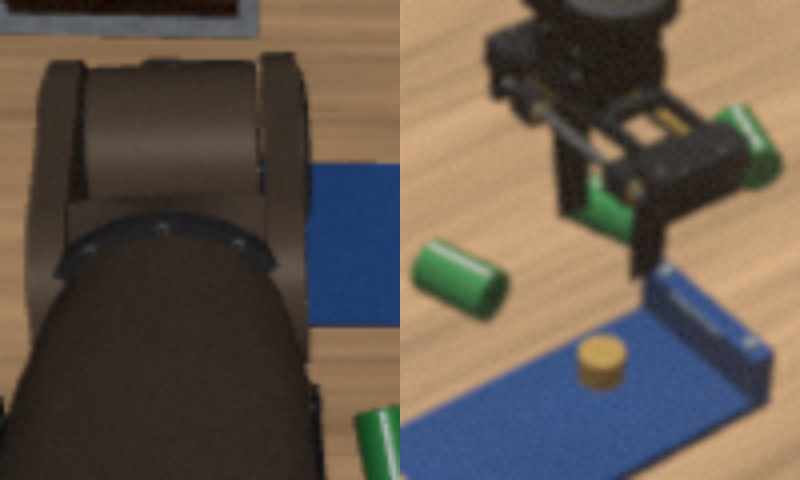

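The scene crop shows the fingers straddling the offcut's x. Descend and grip.

Call:
move_arm --moves '[0,0,0.25,0,0,0,0.25,0,0,0,0.25,0,0,0,0,0]'

```text
t: 3.65
eef_pos: [573.5, 96.6, 16.6]
tcp_rot: [-3.137, 0.0, 1.569]
ft_force: [0.9, -0.0, -0.0]
opening: 0.737
grip_force: 0.0
```

Call:
move_arm --moves '[0,0,0,0,0,0,0,0,0,0,0,0,0,0,0,0,0,0,0,0]' --claw 25

```text
t: 4.28
eef_pos: [575.1, 97.9, 18.5]
tcp_rot: [3.141, 0.0, 1.57]
ft_force: [-0.6, -0.4, 5.4]
opening: 0.331
grip_force: 30.0
```

Call:
move_arm --moves '[0,0,-0.25,0,0,0,-0.25,0,0,0,-0.25,0,0,0,-0.25,0,0,0,0,0]'

```text
t: 4.9
eef_pos: [575.8, 98.0, 170.5]
tcp_rot: [3.137, -0.0, 1.57]
ft_force: [-0.1, 0.7, -1.7]
opening: 0.332
grip_force: 30.0
```

```bash
python3 - <<'E'
from h import *
I,K=shots()
s=monitor.state();print(s["eef_pos"],s["tcp_rot"],s["opening"])
for n in I:
    u=proj(n,[s["eef_pos"]])[0];print(n,u)
x,y=int(u[0]),int(u[1])
u=proj("scene",[s["eef_pos"]])[0];x,y=int(u[0]),int(u[1]);im=I["scene"][max(0,y-60):y+60,x-50:x+50,::-1];cv2.imwrite("pics/s2.png",cv2.resize(im,None,fx=4,fy=4))
E
```

```text
[574.51775758  97.82877206 167.55859326] [-3.14098478e+00  1.26787371e-04  1.57028910e+00] 0.3307282738282646
scene [342.33748426 165.71933804]
top [284.21103345 194.96314696]
```

View pics/s2.png

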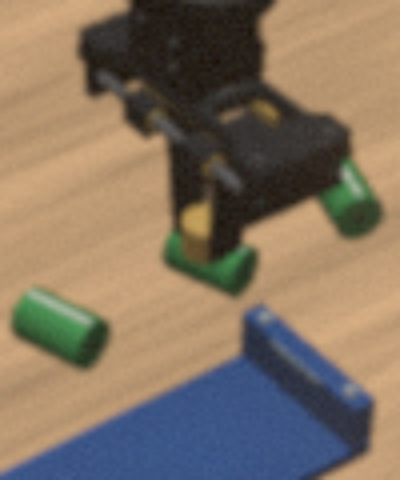

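Offcut held. Carry it to the tray.

Call:
move_arm --moves '[-0.365,0.007,0,0,-0.365,0.007,0,0,-0.365,0.007,0,0,-0.365,0.007,0,0,-0.365,0.007,0,0,-0.365,0.007,0,0,-0.365,0.007,0,0,-0.365,0.007,0,0,0,0,0,0]'

```text
t: 6.12
eef_pos: [582.0, -343.5, 165.4]
tcp_rot: [-3.139, -0.001, 1.566]
ft_force: [-0.1, 1.5, -1.9]
opening: 0.331
grip_force: 30.0
```

Call:
move_arm --moves '[0,0,0.25,0,0,0,0.25,0,0,0,0.25,0,0,0,0.25,0,0,0,0,0]'

```text
t: 6.75
eef_pos: [581.6, -338.3, 14.6]
tcp_rot: [-3.136, -0.004, 1.571]
ft_force: [0.7, -0.5, -1.2]
opening: 0.327
grip_force: 30.0
```

Call:
move_arm --moves '[0,0,0,0,0,0,0,0,0,0,0,0]' --claw 50

```text
t: 7.12
eef_pos: [583.5, -340.4, 19.4]
tcp_rot: [3.14, 0.001, 1.57]
ft_force: [-0.2, -0.2, -0.2]
opening: 0.515
grip_force: 0.0
```

Call:
move_arm --moves '[0,0,-0.3,0,0,0,-0.4,0,0,0,-0.4,0,0,0,-0.2,0,0,0,0,0,0,0,0,0]' --claw 90

```text
t: 7.88
eef_pos: [582.7, -339.9, 212.5]
tcp_rot: [-3.141, -0.0, 1.57]
ft_force: [0.2, 0.5, -0.7]
opening: 0.944
grip_force: 0.0
```

```bash
python3 - <<'E'
from h import *
I,K=shots()
s=monitor.state();print(s["t"],s["eef_pos"],s["tcp_rot"],s["opening"])
both("offcut",[582,-339,0],4,mk(K,"brass"))
both("block",[583,-141,1.47],0,mk(K,"dark"))
both("cradle",[595,-72.5,1.57],0,mk(K,("blue","yellow","brass")))
u=proj("scene",[[582,-339,10]])[0];x,y=int(u[0]),int(u[1]);im=I["scene"][y-60:y+60,x-80:x+120,::-1];cv2.imwrite("pics/s3.png",cv2.resize(im,None,fx=4,fy=4))
E
```

```text
7.975 [ 582.68945902 -339.87570342  211.72211593] [-3.13979077e+00 -1.24523630e-03  1.57022484e+00] 0.9440637509541429
offcut ('top',) [ 584.9 -342.9] -0.014 0.261
offcut ('scene',) [ 582.4 -367.9] -0.208 0.78
offcut ('top', 'scene') [ 584.9 -342.9] -0.006 1.055
block ('top',) [ 582.9 -141.6] 1.485 0.044
block ('scene',) [ 582.5 -140.7] 1.419 0.02
block ('top', 'scene') [ 582.8 -141.1] 1.443 0.067
cradle ('top',) [597.1 -74.5] 1.583 0.008
cradle ('scene',) [593.1 -70.1] 1.58 0.06
cradle ('top', 'scene') [595.2 -73.1] 1.578 0.078
```

View pics/s3.png

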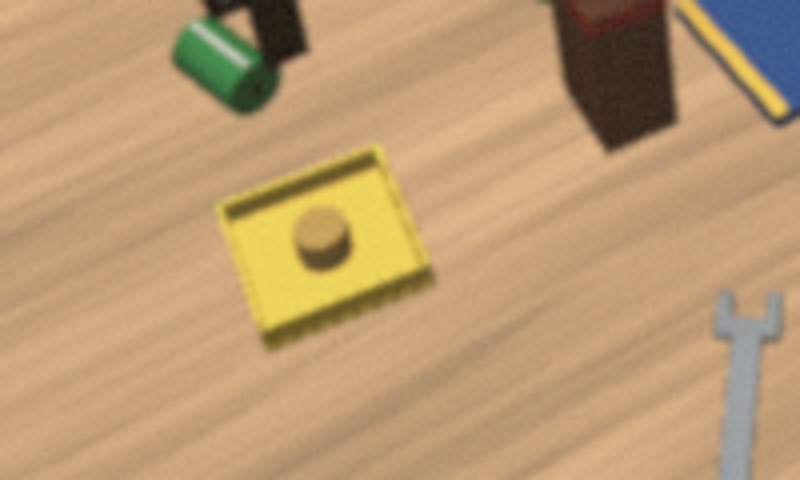

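Offcut sits in the tray at crop (322,238). Now above the block, align, and descend around it.

Call:
move_arm --moves '[0.268,-0.002,0,0,0.268,-0.002,0,0,0.268,-0.002,0,0,0.268,-0.002,0,0,0.268,-0.002,0,0,0,0,0,0.057,0,0,0,0]' --claw 95

```text
t: 8.85
eef_pos: [581.6, -138.7, 212.2]
tcp_rot: [-3.14, -0.0, 1.482]
ft_force: [-0.6, -0.2, -1.0]
opening: 0.999
grip_force: 0.0
```

Call:
move_arm --moves '[0,0,0.17,0,0,0,0.17,0,0,0,0.17,0,0,0,0.17,0,0,0,0.17,0,0,0,0.17,0,0,0,0,0]'

```text
t: 9.72
eef_pos: [580.6, -139.4, 58.1]
tcp_rot: [-3.138, -0.001, 1.482]
ft_force: [-0.6, -0.1, 1.1]
opening: 1.0
grip_force: 0.0
```

Call:
move_arm --moves '[0,0,0,0,0,0,0,0,0,0,0,0,0,0,0,0,0,0,0,0]' --claw 55

```text
t: 10.35
eef_pos: [582.1, -139.3, 60.7]
tcp_rot: [3.141, 0.0, 1.481]
ft_force: [1.7, -0.6, 5.5]
opening: 0.676
grip_force: 29.9
```

Gripped square. Turn to the cradle's heading, centre sideways, and drag most of the way.

Call:
move_arm --moves '[0,0,0,-0.032,0,0,0,-0.032,0.02,0.03,0,0,0.02,0.03,0,0,0.03,0.027,0,0,0.04,0,0,0,0.04,0,0,0,0.04,0,0,0,0,0,0,0]'

```text
t: 11.48
eef_pos: [595.0, -110.2, 60.6]
tcp_rot: [3.14, 0.0, 1.581]
ft_force: [1.5, -0.6, 6.6]
opening: 0.67
grip_force: 30.0
```

```bash
python3 - <<'E'
from h import *
I,K=shots()
s=monitor.state();print(s["t"],s["eef_pos"],s["tcp_rot"],s["ft_force"],s["opening"])
u=proj("scene",[[592,-95,30]])[0];x,y=int(u[0]),int(u[1]);im=I["scene"][y-70:y+50,x-80:x+80,::-1];cv2.imwrite("pics/s4.png",cv2.resize(im,None,fx=5,fy=5))
E
```

```text
11.575 [ 595.03138345 -110.27529402   60.60628957] [3.14000951e+00 1.54098128e-04 1.58122708e+00] [ 1.44393342 -0.7291077   4.81510576] 0.6703497545771718
```

View pics/s4.png

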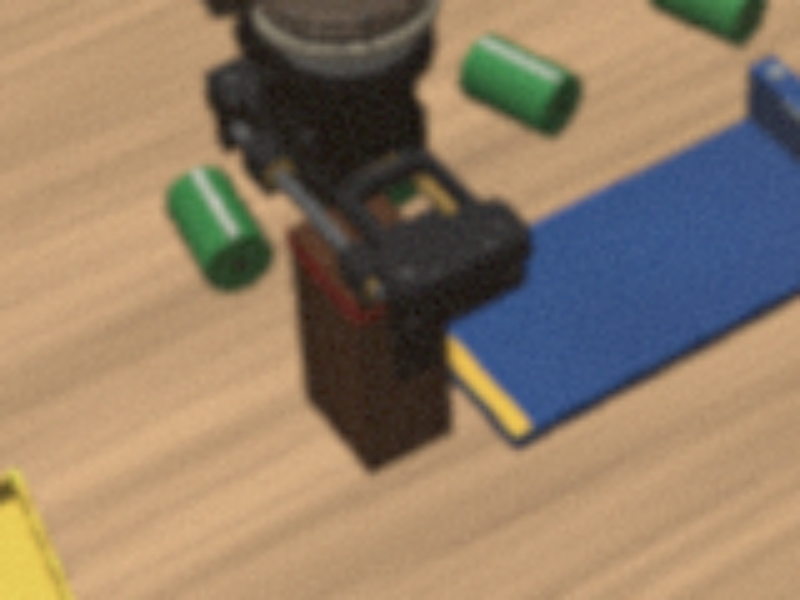

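The block stands upright and square, about 13 mm short of the step (edge at crop (450,350)). Creep forward.

Call:
move_arm --moves '[0.013,0,0,0,0.013,0,0,0,0.013,0,0,0,0.013,0,0,0,0.013,0,0,0,0.007,0,0,0,0,0,0,0]'

```text
t: 12.45
eef_pos: [595.0, -100.0, 60.6]
tcp_rot: [3.14, 0.001, 1.582]
ft_force: [1.0, -4.2, 5.2]
opening: 0.673
grip_force: 30.0
```

Call:
move_arm --moves '[0.007,0,0,0,0.007,0,0,0,0,0,0,0]'

```text
t: 12.82
eef_pos: [594.9, -98.0, 60.7]
tcp_rot: [3.14, 0.001, 1.582]
ft_force: [-0.0, -4.1, 5.8]
opening: 0.67
grip_force: 30.0
```

Call:
move_arm --moves '[0.007,0,0,0,0.007,0,0,0,0,0,0,0]'

```text
t: 13.2
eef_pos: [594.9, -95.9, 60.7]
tcp_rot: [3.14, 0.001, 1.582]
ft_force: [0.3, -4.0, 5.2]
opening: 0.672
grip_force: 30.0
```

Call:
move_arm --moves '[0.007,0,0,0,0,0,0,0]'

```text
t: 13.45
eef_pos: [594.9, -94.9, 60.7]
tcp_rot: [3.14, 0.001, 1.582]
ft_force: [0.0, -4.6, 4.6]
opening: 0.673
grip_force: 30.0
```

```bash
python3 - <<'E'
from h import *
I,K=shots()
s=monitor.state();print(s["t"],s["eef_pos"],s["tcp_rot"],s["ft_force"],s["moment"])
both("block",[595,-97,1.58],0,mk(K,"dark"))
E
```

```text
13.55 [594.89176198 -94.90405314  60.67677612] [3.13984619e+00 1.04366229e-03 1.58145261e+00] [ 2.0805353  -4.69024991  5.37819811] [-1.00436421 -0.17674588  0.03719551]
block ('top',) [ 571.8 -125.9] 1.559 0.574
block ('scene',) [ 593.4 -100.5] 1.345 0.257
block ('top', 'scene') [ 589.4 -100.5] 1.313 0.901
```

Call:
move_arm --moves '[0.007,0,0,0,0,0,0,0]'

```text
t: 13.8
eef_pos: [594.9, -93.8, 60.7]
tcp_rot: [3.14, 0.001, 1.582]
ft_force: [0.6, -5.0, 5.7]
opening: 0.674
grip_force: 30.0
```

Call:
move_arm --moves '[0.007,0,0,0,0,0,0,0]'

```text
t: 14.05
eef_pos: [594.9, -93.1, 60.7]
tcp_rot: [3.14, 0.001, 1.582]
ft_force: [0.7, -5.9, 5.4]
opening: 0.672
grip_force: 30.0
```

Call:
move_arm --moves '[0.007,0,0,0,0,0,0,0]'

```text
t: 14.3
eef_pos: [594.8, -92.4, 60.7]
tcp_rot: [3.14, 0.002, 1.582]
ft_force: [0.2, -9.2, 5.7]
opening: 0.671
grip_force: 30.0
```

Contact is shown by the force rise. Release and look.

Call:
move_arm --moves '[0,0,0,0,0,0,0,0,0,0,0,0]' --claw 90

```text
t: 14.68
eef_pos: [594.1, -91.0, 59.9]
tcp_rot: [-3.141, -0.0, 1.582]
ft_force: [1.4, 0.4, 0.1]
opening: 0.918
grip_force: 0.0
```

Call:
move_arm --moves '[0,0,-0.25,0,0,0,-0.25,0,0,0,-0.25,0,-0.3,0,0,0,-0.3,0,0,0,-0.3,0,0,0,-0.3,0,0,0,0,0,0,0]'

```text
t: 15.68
eef_pos: [595.7, -273.8, 172.1]
tcp_rot: [-3.141, 0.0, 1.578]
ft_force: [-0.0, 0.8, 0.5]
opening: 0.943
grip_force: 0.0
```

```bash
python3 - <<'E'
from h import *
I,K=shots()
s=monitor.state();print(s["t"],s["eef_pos"],s["tcp_rot"],s["ft_force"])
both("block",[595,-95,1.58],0,mk(K,"dark"))
both("cradle",[595,-72.5,1.57],0,mk(K,("blue","yellow","brass")))
u=proj("scene",[[592,-95,30]])[0];x,y=int(u[0]),int(u[1]);im=I["scene"][y-70:y+50,x-80:x+80,::-1];cv2.imwrite("pics/s5.png",cv2.resize(im,None,fx=5,fy=5))
E
```

```text
15.775 [ 595.84674609 -271.00573976  172.20815985] [-3.14087576e+00 -6.60474499e-04  1.58056673e+00] [-0.14270657  1.11562211  0.43683653]
block ('top',) [ 595.9 -100.5] 1.569 0.011
block ('scene',) [594.3 -97.5] 1.463 0.018
block ('top', 'scene') [595.2 -98.9] 1.508 0.041
cradle ('top',) [597.1 -74.5] 1.583 0.008
cradle ('scene',) [594.8 -68.4] 1.587 0.131
cradle ('top', 'scene') [595.6 -72.2] 1.582 0.15
```

View pics/s5.png

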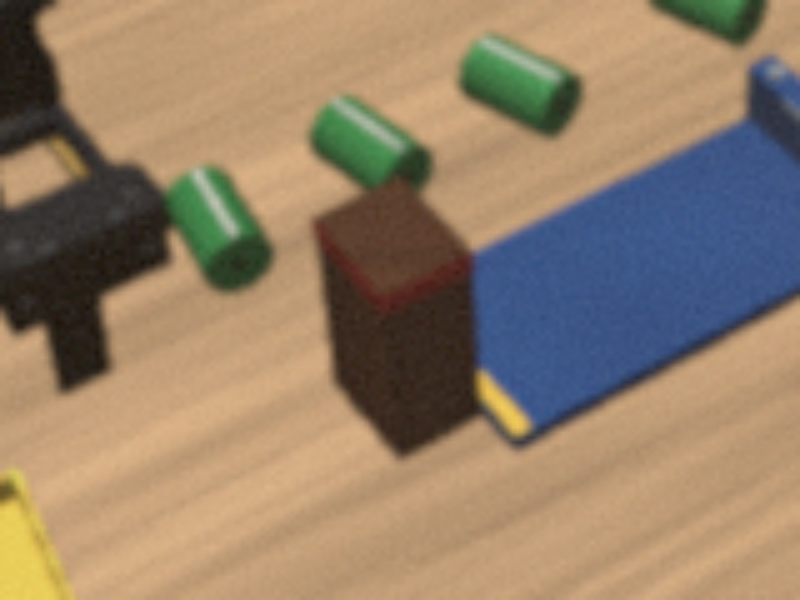

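The block is butted and square with its top at crop (395,240). Now set the fingers slightly apart behind its top.

Call:
move_arm --moves '[0.28,-0.005,0.1,0,0.28,0,0.15,0,0.28,0,0.2,0,0,0,0,0,0.03,0,0,0,0.03,0,0,0,0,0,0,0]' --claw 28

```text
t: 16.65
eef_pos: [594.1, -136.6, 105.7]
tcp_rot: [3.141, 0.0, 1.581]
ft_force: [0.3, -0.2, 0.5]
opening: 0.311
grip_force: 0.0
```

Call:
move_arm --moves '[0.03,0,0,0,0.03,0,0,0,0.03,0,0,0,0.03,0,0,0,0.03,0,0,0]'

```text
t: 17.27
eef_pos: [593.7, -113.4, 105.1]
tcp_rot: [-3.141, 0.0, 1.581]
ft_force: [0.3, -1.1, 1.2]
opening: 0.294
grip_force: 0.8
```

Call:
move_arm --moves '[0.025,0,0,0,0.025,0,0,0,0.025,0,0,0,0.025,0,0,0,0.025,0,0,0]'

```text
t: 17.9
eef_pos: [593.5, -94.8, 105.0]
tcp_rot: [-3.141, -0.0, 1.581]
ft_force: [-0.6, -0.6, -0.3]
opening: 0.295
grip_force: 0.1
```

Call:
move_arm --moves '[0.025,0,0,0,0.025,0,0,0,0.025,0,0,0,0.025,0,0,0]'

```text
t: 18.4
eef_pos: [593.4, -79.8, 105.1]
tcp_rot: [-3.141, 0.0, 1.581]
ft_force: [0.0, 0.1, -0.2]
opening: 0.295
grip_force: 0.0
```

```bash
python3 - <<'E'
from h import *
I={"scene":viewer.read_camera("scene")}
s=monitor.state();print(s["t"],s["eef_pos"],s["tcp_rot"],s["ft_force"])
u=proj("scene",[[592,-75,30]])[0];x,y=int(u[0]),int(u[1]);im=I["scene"][y-70:y+50,x-80:x+80,::-1];cv2.imwrite("pics/s6.png",cv2.resize(im,None,fx=5,fy=5))
E
```

```text
18.45 [593.34530937 -79.48175061 105.11296856] [-3.14150610e+00 -4.38153335e-05  1.58144566e+00] [-0.17229587  0.35882979 -0.22066773]
```

View pics/s6.png

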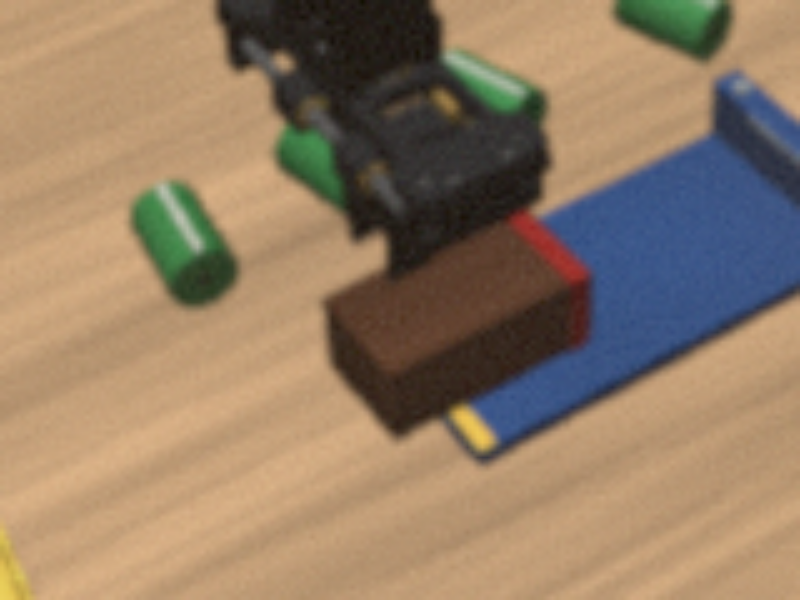

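The block now lies along the cradle with its red end at crop (555,270). Retreat and measure.

Call:
move_arm --moves '[0,0,-0.3,0,-0.4,0,-0.2,0,-0.4,0,0,0,-0.4,0,0,0,0,0,0,0,0,0,0,0]' --claw 90

```text
t: 19.2
eef_pos: [595.0, -255.6, 177.8]
tcp_rot: [-3.141, -0.0, 1.581]
ft_force: [0.1, 0.5, -0.9]
opening: 0.87
grip_force: 0.0
```

```bash
sed -i 's/^def box/def red(im):\n    h=cv2.cvtColor(im,cv2.COLOR_RGB2HSV).astype(int);return ((h[...,0]<8)|(h[...,0]>165))\&(h[...,1]>120)\ndef box/' h.py
cat > blk.py <<'E'
from h import *
def blk(I,K,y0=-105):
    m=mk(K,"dark")
    for n in I:m[n]=m[n]|red(I[n])
    both("lying",[595,y0,1.58],37,m)
    c=mk(K,("blue","yellow"))
    for n in I:c[n]=c[n]
    for n in I:  # red end and fence edges along the centre line in the top view
        pass
if __name__=="__main__":
    I,K=shots();s=monitor.state();print(s["t"],s["eef_pos"],s["tcp_rot"]);blk(I,K)
    im=I["top"][165:235,245:400,::-1];cv2.imwrite("pics/t7.png",cv2.resize(im,None,fx=5,fy=5,interpolation=cv2.INTER_CUBIC))
E
python3 blk.py
```

```text
19.3 [ 595.30495869 -254.6966745   178.08428496] [-3.14131656e+00 -2.18443263e-04  1.58245944e+00]
lying ('top',) [ 595.9 -105.7] 1.567 0.015
lying ('scene',) [ 595.3 -102.7] 1.592 0.025
lying ('top', 'scene') [ 595.9 -104.3] 1.583 0.046
```

View pics/t7.png

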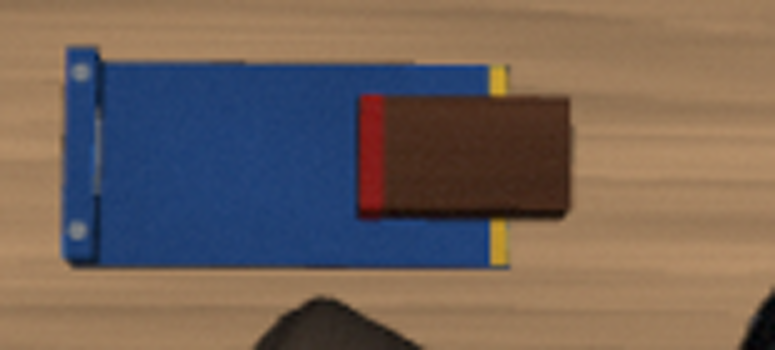

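The red end is at crop column 360 and the fence's inner face at 100. The fit says the overhang is ~32 mm, so it needs ~+19 mm. Grip the block's sides lying down and slide it.

Call:
move_arm --moves '[0.282,0,0,0,0.282,0,0,0,0.282,0,0,0,0.282,0,0,0,0.282,0,0,0,0,0,0,0]' --claw 95

```text
t: 20.05
eef_pos: [592.7, -40.8, 178.4]
tcp_rot: [3.141, -0.0, 1.586]
ft_force: [-0.3, -0.6, -0.1]
opening: 1.002
grip_force: 0.0
```

Call:
move_arm --moves '[0,0,0.2,0,0,0,0.2,0,0,0,0.2,0,0,0,0.2,0,0,0,0.17,0,0,0,0,0]'

```text
t: 20.8
eef_pos: [592.2, -44.4, 31.3]
tcp_rot: [-3.139, -0.0, 1.582]
ft_force: [0.7, -0.0, 0.0]
opening: 0.997
grip_force: 0.0
```

Call:
move_arm --moves '[0,0,0,0,0,0,0,0,0,0,0,0,0,0,0,0,0,0,0,0]' --claw 55

```text
t: 21.42
eef_pos: [593.5, -44.6, 33.2]
tcp_rot: [3.14, 0.0, 1.581]
ft_force: [-0.0, 0.4, 6.8]
opening: 0.672
grip_force: 30.0
```

Call:
move_arm --moves '[0.021,0,0,0,0.021,0,0,0,0.021,0,0,0,0.021,0,0,0,0.021,0,0,0,0.021,0,0,0,0,0,0,0,0,0,0,0]'

```text
t: 22.42
eef_pos: [593.4, -26.1, 33.2]
tcp_rot: [3.14, 0.001, 1.581]
ft_force: [0.0, -2.5, 5.6]
opening: 0.673
grip_force: 30.0
```

Call:
move_arm --moves '[0,0,0,0,0,0,0,0,0,0,0,0]' --claw 95

```text
t: 22.8
eef_pos: [592.7, -25.5, 32.4]
tcp_rot: [-3.141, -0.0, 1.581]
ft_force: [-0.2, 0.3, -0.1]
opening: 0.931
grip_force: 0.0
```

Call:
move_arm --moves '[0,0,-0.3,0,0,0,-0.4,0,0,0,-0.2,0,-0.4,0,0,0,-0.4,0,0,0,-0.4,0,0,0,-0.35,0,0,0,0,0,0,0]'

```text
t: 23.8
eef_pos: [594.7, -261.5, 167.0]
tcp_rot: [-3.141, 0.0, 1.577]
ft_force: [-0.5, 0.7, 0.2]
opening: 0.998
grip_force: 0.0
```

```bash
cat > b2.py <<'E'
from blanks import *
from blk import blk
I,K=shots();s=monitor.state();print(s["t"],s["eef_pos"],s["tcp_rot"]);blk(I,K,-85)
m=cv2.inRange(cv2.cvtColor(I["top"],cv2.COLOR_RGB2HSV),(0,0,0),(0,0,0))
r=red(I["top"]);ys,xs=np.nonzero(r[170:225,250:400]);print("red cols",xs.min()+250,xs.max()+250)
E
python3 b2.py;python3 - <<'E'
import sys;sys.path.insert(0,'.')
from blanks import *
I,K=shots()
blanks(K,[(203,248),(249,248),(296,248),(331,249),(366,248),(439,257)])
print("off",unproj("top",(438,203),28)); both("offcut",[582,-339,0],4,mk(K,"brass"))
E
```

```text
23.9 [ 594.87742037 -258.12151105  167.14731093] [-3.14083928e+00 -5.88479688e-04  1.58023553e+00]
lying ('top',) [593.9 -86.7] 1.567 0.01
lying ('scene',) [595.2 -84.1] 1.615 0.029
lying ('top', 'scene') [594.7 -86.2] 1.587 0.045
red cols 310 348
blank [ 4.4542e+02  3.2957e+02 -3.2000e-01] 0.05 | [ 4.4175e+02  3.3381e+02 -4.0000e-01] 0.24 | [ 4.4464e+02  3.3111e+02 -4.0000e-01] 0.31 |
blank [4.4673e+02 2.0203e+02 3.2000e-01] 0.06 | [4.4397e+02 2.0344e+02 3.7000e-01] 0.17 | [4.4566e+02 2.0262e+02 3.1000e-01] 0.24 |
blank [528.05 160.64   1.49] 0.46 | [4.4498e+02 7.0220e+01 3.3000e-01] 0.19 | [453.38  71.76   0.7 ] 10.53 |
blank [ 510.74 -117.09    2.36] 0.00 | [ 4.4346e+02 -2.6530e+01  1.4000e-01] 0.17 | [451.9  -15.41   0.79] 260.42 |
blank [ 461.89 -130.4     0.63] 0.59 | [ 4.5061e+02 -1.1960e+02 -3.5000e-01] 0.56 | [ 456.39 -125.86   -0.  ] 1.40 |
blank [ 455.61 -221.2     1.39] 0.00 | [ 4.2398e+02 -3.3436e+02  2.5000e-01] 0.15 | [ 455.61 -221.2     1.39] 0.78 |
off [ 581.48113996 -337.56503955   28.        ]
offcut ('top',) [ 591.4 -246.2] 0.194 0.0
offcut ('scene',) [ 560.9 -360.7] -0.048 0.787
offcut ('top', 'scene') [ 591.4 -246.2] 0.194 0.962
```

The block's red end is at x≈106-108 mm, inside the window. Plan all blank transfers numerically.

```bash
cat > plan.py <<'E'
import numpy as np
P=1.581
B={0:(443.5,332.5,-.32),1:(444.7,204.8,.315),2:(445.3,71.2,.32),3:(443.5,-26.2,.19),4:(448.9,-123.6,-.10),5:(425.5,-333.9,.26)}
cx=lambda y:595-.011*(y+72)
S={'A':58,'C':142,'B':100,'AB':79,'BC':121,'T':100}
def rows(a,b):
    d=np.subtract(b,a);t=np.array([np.cos(P)*d[0]+np.sin(P)*d[1],np.sin(P)*d[0]-np.cos(P)*d[1]])/150
    n=int(np.ceil(np.hypot(*t)/.38));return n,np.round(t/n,3)
if __name__=="__main__":
    cur=(594.9,-258.1)
    for b,s in zip((4,3,2,1,0,5),('A','C','B','AB','BC','T')):
        q=B[b][:2];sl=(cx(S[s]),S[s])
        print("to blank",b,*rows(cur,q),"turn",round((P-(np.pi/2+B[b][2]))/(np.pi/2),3),"| to slot",s,np.round(sl,1),*rows(q,sl));cur=sl
E
python3 plan.py
```

```text
to blank 4 4 [ 0.227 -0.241] turn 0.07 | to slot A [593.6  58. ] 5 [0.24  0.195]
to blank 3 4 [-0.138 -0.252] turn -0.114 | to slot C [592.6 142. ] 4 [0.278 0.251]
to blank 2 3 [-0.154 -0.329] turn -0.197 | to slot B [593.1 100. ] 3 [0.061 0.329]
to blank 1 4 [ 0.177 -0.246] turn -0.194 | to slot AB [593.3  79. ] 4 [-0.212  0.246]
to blank 0 6 [ 0.283 -0.164] turn 0.21 | to slot BC [592.9 121. ] 5 [-0.284  0.196]
to blank 5 9 [-0.336 -0.127] turn -0.159 | to slot T [593.1 100. ] 9 [0.32  0.127]
```

Call:
move_arm --moves '[0.227,-0.241,0,0,0.227,-0.241,0,0,0.227,-0.241,0,0,0.227,-0.241,0,0,0,0,0,0.07,0,0,0,0]' --claw 92

```text
t: 24.75
eef_pos: [449.3, -122.3, 168.1]
tcp_rot: [3.141, 0.0, 1.474]
ft_force: [-0.8, 1.0, 0.6]
opening: 0.965
grip_force: 0.0
```

```bash
python3 - <<'E'
from blanks import *
I,K=shots();s=monitor.state();print(s["t"],s["eef_pos"],s["tcp_rot"]);
u=proj("scene",[[449,-124,20]])[0];x,y=int(u[0]),int(u[1]);im=I["scene"][y-75:y+45,x-80:x+80,::-1];cv2.imwrite("pics/s8.png",cv2.resize(im,None,fx=5,fy=5))
E
```

```text
24.85 [ 449.59899892 -123.02252725  167.73464443] [3.14107705e+00 2.36347613e-04 1.47465762e+00]
```

View pics/s8.png

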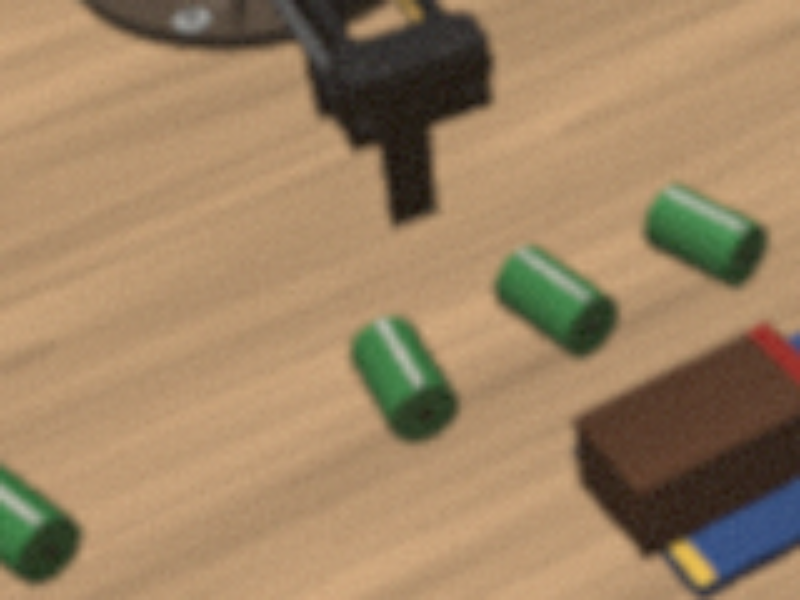

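Fingers are in line above blank 4 (crop (405,378)). Descend and grip.

Call:
move_arm --moves '[0,0,0.21,0,0,0,0.21,0,0,0,0.21,0,0,0,0.21,0,0,0,0.21,0,0,0,0,0]'

```text
t: 25.6
eef_pos: [448.5, -123.1, 8.5]
tcp_rot: [-3.138, -0.001, 1.473]
ft_force: [0.1, -0.2, -0.3]
opening: 0.967
grip_force: 0.0
```

Call:
move_arm --moves '[0,0,0,0,0,0,0,0,0,0,0,0,0,0,0,0,0,0,0,0]' --claw 50

```text
t: 26.22
eef_pos: [449.5, -123.5, 10.6]
tcp_rot: [3.141, 0.0, 1.471]
ft_force: [-0.8, 0.1, 7.4]
opening: 0.629
grip_force: 30.0
```

Call:
move_arm --moves '[0,0,-0.25,0,0,0,-0.25,0,0,0,-0.25,0,0,0,-0.25,0,0,0,0,-0.07,0,0,0,0]'

```text
t: 26.98
eef_pos: [449.1, -123.3, 160.4]
tcp_rot: [3.141, 0.0, 1.581]
ft_force: [-0.4, 0.2, -0.3]
opening: 0.63
grip_force: 30.0
```

Call:
move_arm --moves '[0.24,0.195,0,0,0.24,0.195,0,0,0.24,0.195,0,0,0.24,0.195,0,0,0.24,0.195,0,0,0,0,0,0,0,0,0,0]'

```text
t: 27.85
eef_pos: [592.8, 57.9, 159.2]
tcp_rot: [-3.14, 0.0, 1.58]
ft_force: [0.1, 0.7, -1.5]
opening: 0.627
grip_force: 30.0
```

```bash
python3 - <<'E'
from blanks import *
I,K=shots();s=monitor.state();print(s["t"],s["eef_pos"],s["tcp_rot"],s["opening"])
E
```

```text
27.95 [592.9528739   57.33232392 159.78901319] [-3.14066894e+00  1.70401485e-04  1.57962161e+00] 0.6290694991521651
```

Call:
move_arm --moves '[0.003,0,0.2,0,0,0,0.2,0,0,0,0.2,0,0,0,0.2,0,0,0,0.05,0,0,0,0.05,0,0,0,0,0]'

```text
t: 28.82
eef_pos: [593.7, 58.3, 25.5]
tcp_rot: [3.141, 0.0, 1.581]
ft_force: [-0.8, -0.4, -0.3]
opening: 0.628
grip_force: 30.0
```

Call:
move_arm --moves '[0,0,0.008,0,0,0,0,0]'

```text
t: 29.08
eef_pos: [593.8, 58.6, 24.4]
tcp_rot: [3.141, 0.0, 1.581]
ft_force: [0.5, 0.4, -0.0]
opening: 0.631
grip_force: 30.0
```

Call:
move_arm --moves '[0,0,0,0,0,0,0,0,0,0,0,0]' --claw 80

```text
t: 29.45
eef_pos: [593.6, 58.5, 23.9]
tcp_rot: [3.141, 0.0, 1.581]
ft_force: [-0.3, 0.1, -0.8]
opening: 0.834
grip_force: 0.0
```

Call:
move_arm --moves '[0,0,-0.2,0,0,0,-0.35,0,0,0,-0.35,0,-0.138,-0.252,0,0,-0.138,-0.252,0,0,-0.138,-0.252,0,0,-0.138,-0.252,0,0,0,0,0,-0.114,0,0,0,0]' --claw 92

```text
t: 30.58
eef_pos: [443.3, -26.0, 159.2]
tcp_rot: [3.141, 0.0, 1.759]
ft_force: [0.2, -0.3, 0.2]
opening: 0.966
grip_force: 0.0
```

```bash
cat > look.py <<'E'
from blanks import *
from blk import blk
import sys
I,K=shots();s=monitor.state();print(s["t"],s["eef_pos"],s["tcp_rot"],s["opening"])
G=mk(K,"green")
for a in sys.argv[1:]:
    x,y,z,*_=map(float,a.split(","))
    for c in(("top",),("scene",)):
        q,f=fit("blank",[x,y,0],z,G,c,5);print(a,c,np.round(q,2),round(f,2))
E
python3 look.py 594,58,32 443.5,-26.2,20; python3 b2.py
```

```text
30.675 [443.57953965 -25.73474769 158.9153046 ] [3.14130625e+00 1.63330151e-04 1.75655268e+00] 0.9685085251213154
594,58,32 ('top',) [ 5.9543e+02  5.5370e+01 -2.0000e-02] 0.07
594,58,32 ('scene',) [ 5.9409e+02  6.3890e+01 -2.2000e-01] 0.42
443.5,-26.2,20 ('top',) [ 4.4683e+02 -2.5520e+01  2.0000e-02] 266.29
443.5,-26.2,20 ('scene',) [ 4.4222e+02 -2.6000e+01  1.7000e-01] 0.17
30.775 [443.52586463 -25.61010741 158.77144111] [-3.14153647e+00  5.22604601e-05  1.75810704e+00]
lying ('top',) [596.7 -86.9] 1.588 0.205
lying ('scene',) [594.1 -84.2] 1.613 0.028
lying ('top', 'scene') [595.  -86.2] 1.584 0.24
red cols 310 349
```

The blank sits as placed, with a 2 mm gap to the block. Next, blank 3.

Call:
move_arm --moves '[0,0,0.2,0,0,0,0.2,0,0,0,0.2,0,0,0,0.2,0,0,0,0.2,0,0,0,0,0]'

```text
t: 31.52
eef_pos: [442.5, -25.5, 7.4]
tcp_rot: [-3.138, -0.001, 1.759]
ft_force: [0.1, 0.3, 0.5]
opening: 0.971
grip_force: 0.0
```

Call:
move_arm --moves '[0,0,0,0,0,0,0,0,0,0,0,0,0,0,0,0,0,0,0,0]' --claw 50

```text
t: 32.15
eef_pos: [443.5, -25.9, 9.4]
tcp_rot: [3.141, 0.0, 1.76]
ft_force: [-0.9, 0.5, 7.4]
opening: 0.63
grip_force: 30.0
```

Call:
move_arm --moves '[0,0,-0.25,0,0,0,-0.25,0,0,0,-0.25,0,0,0,-0.25,0,0,0,0,0.114,0.278,0.251,0,0,0.278,0.251,0,0,0.278,0.251,0,0,0.278,0.251,0,0,0,0,0,0]'

```text
t: 33.4
eef_pos: [593.3, 145.0, 158.1]
tcp_rot: [3.141, -0.0, 1.584]
ft_force: [-1.0, -0.2, -1.0]
opening: 0.627
grip_force: 30.0
```

Call:
move_arm --moves '[0,0,0.2,0,0,0,0.2,0,0,0,0.2,0,0,0,0.2,0,0,0,0,0,0,0,0,0]'

```text
t: 34.15
eef_pos: [592.3, 142.2, 39.9]
tcp_rot: [3.141, 0.0, 1.581]
ft_force: [0.3, 0.3, -1.3]
opening: 0.629
grip_force: 30.0
```

Call:
move_arm --moves '[0,0,0.06,0,0,0,0.053,0,0,0,0,0,0,0,0,0]'

```text
t: 34.65
eef_pos: [592.0, 142.6, 21.8]
tcp_rot: [-3.141, 0.0, 1.581]
ft_force: [-0.4, -0.2, -1.4]
opening: 0.625
grip_force: 30.0
```

Call:
move_arm --moves '[0,0,0,0,0,0,0,0,0,0,0,0]' --claw 80

```text
t: 35.02
eef_pos: [592.1, 142.6, 22.0]
tcp_rot: [3.141, 0.0, 1.581]
ft_force: [-0.2, -0.6, -0.7]
opening: 0.832
grip_force: 0.0
```

Call:
move_arm --moves '[0,0,-0.2,0,0,0,-0.35,0,0,0,-0.35,0,-0.154,-0.329,0,0,-0.154,-0.329,0,0,-0.154,-0.329,0,0,0,0,0,-0.1,0,0,0,-0.097,0,0,0,0]' --claw 92

```text
t: 36.15
eef_pos: [444.8, 71.7, 157.1]
tcp_rot: [3.141, 0.0, 1.89]
ft_force: [0.9, 0.1, 0.4]
opening: 0.967
grip_force: 0.0
```

```bash
python3 look.py 594,58,32 593,142,32 445.3,71.2,20
```

```text
36.25 [444.83852102  71.74272356 156.93076325] [3.14150411e+00 1.03966254e-04 1.88725027e+00] 0.9660361379039395
594,58,32 ('top',) [5.9508e+02 5.5020e+01 1.0000e-02] 0.08
594,58,32 ('scene',) [ 5.936e+02  6.299e+01 -2.100e-01] 0.47
593,142,32 ('top',) [5.9343e+02 1.4027e+02 2.0000e-02] 0.08
593,142,32 ('scene',) [ 5.9068e+02  1.4343e+02 -2.0000e-02] 0.12
445.3,71.2,20 ('top',) [4.4439e+02 7.2420e+01 2.0000e-02] 265.19
445.3,71.2,20 ('scene',) [4.4469e+02 6.9890e+01 3.4000e-01] 0.2
```

Call:
move_arm --moves '[0,0,0.2,0,0,0,0.2,0,0,0,0.2,0,0,0,0.2,0,0,0,0.19,0,0,0,0,0]'

```text
t: 37.0
eef_pos: [444.0, 71.7, 7.1]
tcp_rot: [-3.138, -0.001, 1.889]
ft_force: [-0.6, 0.3, 0.3]
opening: 0.964
grip_force: 0.0
```

Call:
move_arm --moves '[0,0,0,0,0,0,0,0,0,0,0,0,0,0,0,0,0,0,0,0]' --claw 50

```text
t: 37.62
eef_pos: [445.0, 71.7, 8.9]
tcp_rot: [3.141, 0.0, 1.891]
ft_force: [-2.0, 0.3, 7.2]
opening: 0.633
grip_force: 30.0
```

Call:
move_arm --moves '[0,0,-0.25,0,0,0,-0.25,0,0,0,-0.25,0,0,0,-0.25,0,0,0,0,0.1,0,0,0,0.097,0.061,0.329,0,0,0.061,0.329,0,0,0.061,0.329,0,0,0,0,0,0]'

```text
t: 38.88
eef_pos: [594.6, 101.1, 157.6]
tcp_rot: [3.141, 0.0, 1.581]
ft_force: [-0.4, 0.4, -1.0]
opening: 0.628
grip_force: 30.0
```

Call:
move_arm --moves '[0,0,0.2,0,0,0,0.2,0,0,0,0.2,0,0,0,0.1,0,0,0,0,0,0,0,0,0]'

```text
t: 39.62
eef_pos: [592.9, 100.7, 54.5]
tcp_rot: [3.14, 0.0, 1.581]
ft_force: [-0.3, -0.3, -0.9]
opening: 0.63
grip_force: 30.0
```

Call:
move_arm --moves '[0,0,0.1,0,0,0,0.06,0,0,0,0.03,0,0,0,0.025,0,0,0,0,0]'

```text
t: 40.25
eef_pos: [592.6, 100.7, 21.1]
tcp_rot: [3.141, 0.0, 1.581]
ft_force: [-0.4, -0.5, -1.2]
opening: 0.63
grip_force: 30.0
```

Call:
move_arm --moves '[0,0,0,0,0,0,0,0,0,0,0,0]' --claw 80

```text
t: 40.62
eef_pos: [592.6, 100.7, 21.2]
tcp_rot: [3.141, 0.0, 1.581]
ft_force: [0.0, -0.5, 0.1]
opening: 0.83
grip_force: 0.0
```

Call:
move_arm --moves '[0,0,-0.2,0,0,0,-0.35,0,0,0,-0.35,0,0.177,-0.246,0,0,0.177,-0.246,0,0,0.177,-0.246,0,0,0.177,-0.246,0,0,0,0,0,-0.1,0,0,0,-0.094,0,0,0,0]' --claw 92

```text
t: 41.88
eef_pos: [443.8, 205.4, 156.3]
tcp_rot: [3.141, 0.0, 1.885]
ft_force: [0.5, -0.5, 0.1]
opening: 0.967
grip_force: 0.0
```

```bash
python3 look.py 594,58,32 593,142,32 593,100,32 444.7,204.8,20;python3 - <<'E'
import sys;sys.path.insert(0,'.')
from h import *
I,K=shots()
im=np.vstack([cv2.resize(I["top"][165:235,245:400,::-1],None,fx=4,fy=4),cv2.resize(I["scene"][165:245,260:415,::-1],None,fx=4,fy=4)[:,:620]]);cv2.imwrite("pics/s9.png",im[:600])
E
```

```text
41.975 [443.88949768 205.30526085 156.17499703] [3.14154349e+00 8.30741028e-05 1.88248792e+00] 0.9666898330555532
594,58,32 ('top',) [5.9469e+02 7.3320e+01 7.0000e-02] 0.24
594,58,32 ('scene',) [ 5.9252e+02  7.8770e+01 -1.3000e-01] 0.25
593,142,32 ('top',) [5.9421e+02 1.3302e+02 2.0000e-02] 0.17
593,142,32 ('scene',) [602.82 115.94   1.63] 0.22
593,100,32 ('top',) [ 5.9439e+02  8.9770e+01 -4.0000e-02] 0.35
593,100,32 ('scene',) [5.9335e+02 1.1036e+02 5.7000e-01] 0.4
444.7,204.8,20 ('top',) [ 4.4982e+02  2.0444e+02 -3.9000e-01] 128.83
444.7,204.8,20 ('scene',) [4.4259e+02 2.0356e+02 3.3000e-01] 0.16
```

View pics/s9.png

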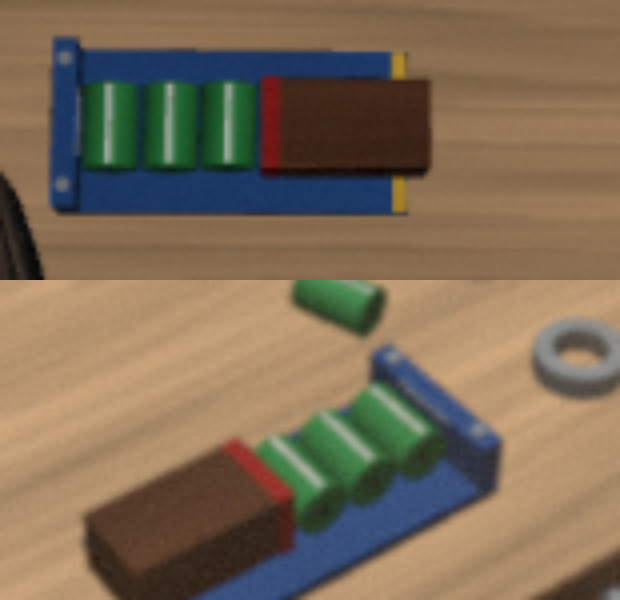

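All three lie side by side in the bay. Now blank 1 to the first groove.

Call:
move_arm --moves '[0,0,0.2,0,0,0,0.2,0,0,0,0.2,0,0,0,0.2,0,0,0,0.18,0,0,0,0,0]'

```text
t: 42.82
eef_pos: [443.1, 205.0, 7.8]
tcp_rot: [-3.138, 0.0, 1.885]
ft_force: [0.2, 0.1, 1.1]
opening: 0.968
grip_force: 0.0
```

Call:
move_arm --moves '[0,0,0,0,0,0,0,0,0,0,0,0,0,0,0,0,0,0,0,0]' --claw 50

```text
t: 43.45
eef_pos: [444.1, 205.4, 9.6]
tcp_rot: [3.141, 0.0, 1.886]
ft_force: [0.2, 0.0, 6.6]
opening: 0.63
grip_force: 29.9
```

Call:
move_arm --moves '[0,0,-0.25,0,0,0,-0.25,0,0,0,-0.25,0,0,0,-0.25,0,0,0,0,0.1,0,0,0,0.094,-0.212,0.246,0,0,-0.212,0.246,0,0,-0.212,0.246,0,0,-0.21,0.246,0,0]'

```text
t: 44.7
eef_pos: [593.7, 78.8, 159.1]
tcp_rot: [-3.141, 0.0, 1.581]
ft_force: [0.3, 0.9, -1.4]
opening: 0.631
grip_force: 29.9
```

Call:
move_arm --moves '[0,0,0,0,0,0,0.2,0,0,0,0.2,0,0,0,0.1,0,0,0,0,0,0,0,0,0]'

```text
t: 45.45
eef_pos: [593.1, 80.2, 85.1]
tcp_rot: [3.14, 0.0, 1.581]
ft_force: [0.2, 0.4, -0.9]
opening: 0.632
grip_force: 29.9
```

Call:
move_arm --moves '[-0.005,0,0.1,0,0,0,0.05,0,0,0,0.03,0,0,0,0,0,0,0,0.01,0,0,0,0,0]'

```text
t: 46.2
eef_pos: [592.9, 79.6, 56.4]
tcp_rot: [3.141, -0.0, 1.581]
ft_force: [-1.7, 2.3, 6.8]
opening: 0.631
grip_force: 30.0
```

Call:
move_arm --moves '[0,0,0,0,0,0,0,0,0,0,0,0]' --claw 78

```text
t: 46.58
eef_pos: [592.8, 79.2, 55.6]
tcp_rot: [-3.142, 0.0, 1.581]
ft_force: [0.2, -0.8, -0.0]
opening: 0.814
grip_force: 0.0
```

Call:
move_arm --moves '[0,0,-0.2,0,0,0,-0.25,0,0,0,-0.24,0,0.283,-0.164,0,0,0.283,-0.164,0,0,0.283,-0.164,0,0,0.283,-0.164,0,0,0.283,-0.164,0,0,0.283,-0.164,0,0]' --claw 92

```text
t: 47.7
eef_pos: [441.6, 333.6, 159.2]
tcp_rot: [3.141, 0.0, 1.581]
ft_force: [0.3, 0.5, 0.2]
opening: 0.967
grip_force: 0.0
```

Call:
move_arm --moves '[0,0,0,0.105,0,0,0,0.105,0,0,0,0,0,0,0,0]'

```text
t: 48.2
eef_pos: [442.6, 332.3, 159.1]
tcp_rot: [3.142, 0.0, 1.255]
ft_force: [0.0, 0.2, -0.7]
opening: 0.967
grip_force: 0.0
```

```bash
python3 look.py 593,79,66 443.5,332.5,20;python3 - <<'E'
import sys;sys.path.insert(0,'.')
from h import *
I,K=shots()
im=np.vstack([cv2.resize(I["top"][165:235,245:400,::-1],None,fx=4,fy=4),cv2.resize(I["scene"][165:245,260:415,::-1],None,fx=4,fy=4)[:,:620]]);cv2.imwrite("pics/s10.png",im[:600])
E
```

```text
48.3 [442.59907431 332.24829557 159.11366316] [3.14157493e+00 1.16314231e-04 1.25345105e+00] 0.9713076125841611
593,79,66 ('top',) [5.9166e+02 6.9280e+01 2.0000e-02] 0.32
593,79,66 ('scene',) [6.1194e+02 7.6480e+01 3.1000e-01] 0.31
443.5,332.5,20 ('top',) [ 4.4608e+02  3.2916e+02 -2.9000e-01] 0.09
443.5,332.5,20 ('scene',) [ 4.4137e+02  3.3334e+02 -4.1000e-01] 0.25
```

View pics/s10.png

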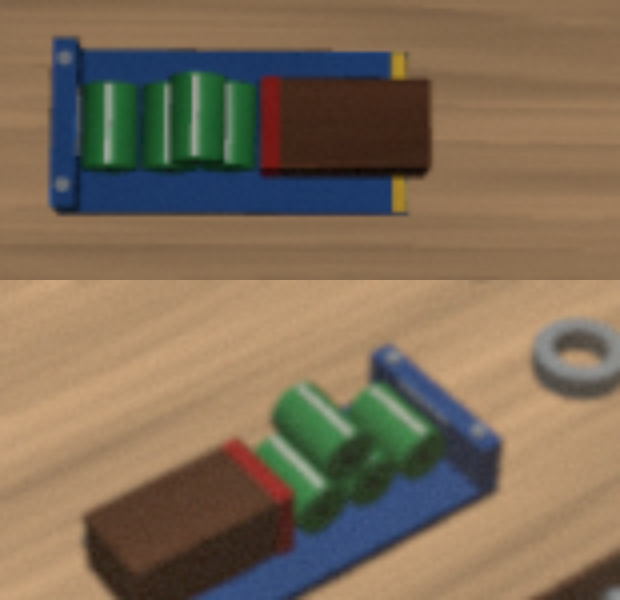

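The first groove blank is saddled cleanly. Now blank 0.

Call:
move_arm --moves '[0,0,0.2,0,0,0,0.2,0,0,0,0.2,0,0,0,0.2,0,0,0,0.2,0,0,0,0,0]'

```text
t: 49.15
eef_pos: [441.7, 331.8, 7.6]
tcp_rot: [-3.139, 0.003, 1.252]
ft_force: [1.1, -0.3, 1.2]
opening: 0.97
grip_force: 0.0
```

Call:
move_arm --moves '[0,0,0,0,0,0,0,0,0,0,0,0,0,0,0,0,0,0,0,0]' --claw 50

```text
t: 49.78
eef_pos: [442.8, 332.6, 9.7]
tcp_rot: [3.141, -0.001, 1.251]
ft_force: [-0.8, -0.1, 5.9]
opening: 0.626
grip_force: 30.0
```

Call:
move_arm --moves '[0,0,-0.25,0,0,0,-0.25,0,0,0,-0.25,0,0,0,-0.25,0,0,0,0,-0.105,0,0,0,-0.105,0,0,0,0]'

```text
t: 50.65
eef_pos: [442.3, 332.3, 159.1]
tcp_rot: [-3.141, 0.0, 1.58]
ft_force: [0.4, 0.1, -1.1]
opening: 0.631
grip_force: 30.0
```

Call:
move_arm --moves '[-0.283,0.196,0,0,-0.283,0.196,0,0,-0.283,0.196,0,0,-0.283,0.196,0,0,-0.283,0.196,0,0,0,0,0,0,0,0,0.2,0,0,0,0.2,0,0,0,0.1,0,0,0,0,0]'

```text
t: 51.9
eef_pos: [591.2, 122.1, 83.5]
tcp_rot: [-3.14, 0.0, 1.58]
ft_force: [0.5, 0.8, -0.2]
opening: 0.628
grip_force: 30.0
```

Call:
move_arm --moves '[0,0,0,0,0,0,0,0]'

```text
t: 52.15
eef_pos: [592.1, 121.8, 85.2]
tcp_rot: [3.14, -0.0, 1.581]
ft_force: [0.2, 0.1, -0.9]
opening: 0.63
grip_force: 30.0
```

Call:
move_arm --moves '[0,0,0.1,0,0,0,0.05,0,0,0,0.03,0,0,0,0.01,0,0,0,0,0]'

```text
t: 52.78
eef_pos: [591.5, 121.3, 56.4]
tcp_rot: [-3.141, 0.001, 1.581]
ft_force: [-3.9, -2.6, 10.8]
opening: 0.63
grip_force: 30.0
```

Call:
move_arm --moves '[0,0,0,0,0,0,0,0,0,0,0,0]' --claw 78

```text
t: 53.15
eef_pos: [591.7, 121.7, 55.5]
tcp_rot: [-3.141, 0.0, 1.581]
ft_force: [0.1, 0.5, -0.4]
opening: 0.814
grip_force: 0.0
```

Call:
move_arm --moves '[0,0,-0.2,0,0,0,-0.25,0,0,0,-0.24,0,0,0,0,0]' --claw 92

```text
t: 53.65
eef_pos: [592.8, 121.9, 161.7]
tcp_rot: [3.137, -0.0, 1.581]
ft_force: [0.9, -0.5, 0.6]
opening: 0.962
grip_force: 0.0
```

Call:
move_arm --moves '[-0.336,-0.127,0,0,-0.336,-0.127,0,0,-0.336,-0.127,0,0,-0.336,-0.127,0,0,-0.336,-0.127,0,0,-0.336,-0.127,0,0,-0.336,-0.127,0,0,-0.336,-0.127,0,0,-0.336,-0.127,0,0,0,0,0,0]'

```text
t: 54.9
eef_pos: [423.6, -336.3, 158.0]
tcp_rot: [-3.141, -0.0, 1.577]
ft_force: [0.7, 0.7, -1.3]
opening: 0.967
grip_force: 0.0
```

Call:
move_arm --moves '[0,0,0,-0.08,0,0,0,-0.08,0,0,0,0,0,0,0,0]'

```text
t: 55.4
eef_pos: [425.2, -333.1, 158.8]
tcp_rot: [-3.141, -0.001, 1.83]
ft_force: [-0.3, 1.0, 0.3]
opening: 0.969
grip_force: 0.0
```

```bash
python3 look.py 425.5,-333.9,20;python3 - <<'E'
import sys;sys.path.insert(0,'.')
from h import *
I,K=shots()
both("block",[582,-339,0],4,mk(K,"brass")) if 0 else None
im=np.vstack([cv2.resize(I["top"][165:235,245:400,::-1],None,fx=4,fy=4),cv2.resize(I["scene"][165:245,260:415,::-1],None,fx=4,fy=4)[:,:620]]);cv2.imwrite("pics/s11.png",im[:600])
E
```

```text
55.5 [ 425.13062242 -333.36688062  159.02751826] [-3.14146306e+00 -1.72518970e-04  1.83113598e+00] 0.9669980720307434
425.5,-333.9,20 ('top',) [ 4.2723e+02 -3.3698e+02  2.4000e-01] 0.04
425.5,-333.9,20 ('scene',) [ 4.2407e+02 -3.3452e+02  2.5000e-01] 0.16
```

View pics/s11.png

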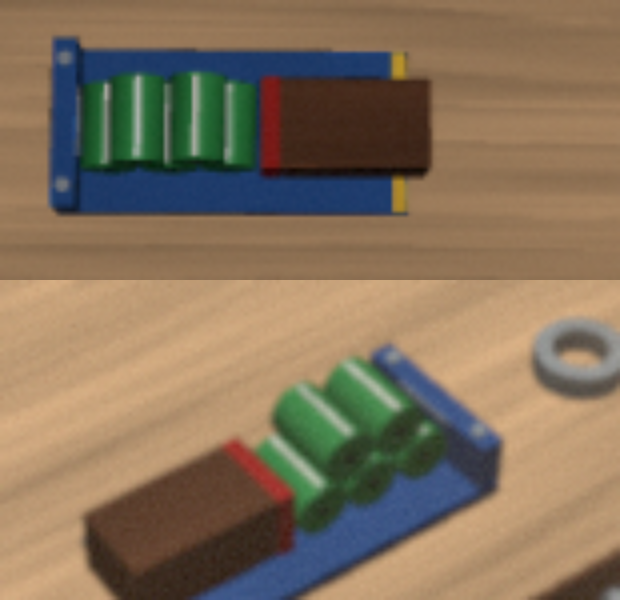

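Second layer is complete. Last blank to the top.

Call:
move_arm --moves '[0,0,0.2,0,0,0,0.2,0,0,0,0.2,0,0,0,0.2,0,0,0,0.2,0,0,0,0,0]'

```text
t: 56.35
eef_pos: [424.4, -333.0, 7.7]
tcp_rot: [-3.14, -0.003, 1.832]
ft_force: [-0.3, -0.3, -0.2]
opening: 0.97
grip_force: 0.0
```

Call:
move_arm --moves '[0,0,0,0,0,0,0,0,0,0,0,0,0,0,0,0,0,0,0,0]' --claw 50

```text
t: 56.98
eef_pos: [425.2, -333.9, 9.8]
tcp_rot: [3.141, 0.001, 1.833]
ft_force: [-1.3, 1.1, 6.3]
opening: 0.629
grip_force: 30.0
```

Call:
move_arm --moves '[0,0,-0.25,0,0,0,-0.25,0,0,0,-0.25,0,0,0,-0.25,0,0,0,0,0.08,0,0,0,0.08,0,0,0,0]'

```text
t: 57.85
eef_pos: [424.9, -333.6, 159.2]
tcp_rot: [-3.141, -0.0, 1.582]
ft_force: [0.4, 0.5, -1.0]
opening: 0.63
grip_force: 30.0
```

Call:
move_arm --moves '[0.32,0.127,0,0,0.32,0.127,0,0,0.32,0.127,0,0,0.32,0.127,0,0,0.32,0.127,0,0,0.32,0.127,0,0,0.32,0.127,0,0,0.32,0.127,0,0,0.32,0.13,0,0,0,0,0,0]'

```text
t: 59.1
eef_pos: [592.9, 103.0, 158.6]
tcp_rot: [-3.141, -0.0, 1.588]
ft_force: [-0.7, -0.2, -1.1]
opening: 0.637
grip_force: 30.0
```

Call:
move_arm --moves '[0,0,0,0,0,0,0.15,0,0,0,0.1,0,0,0,0,0,0,0,0,0,0,0,0,0]'

```text
t: 59.85
eef_pos: [592.7, 100.0, 122.3]
tcp_rot: [3.141, 0.0, 1.581]
ft_force: [0.7, 0.1, -0.5]
opening: 0.632
grip_force: 30.0
```

Call:
move_arm --moves '[0.004,0,0.1,0,0,0,0.06,0,0,0,0.03,0,0,0,0,0,0,0,0,0]'

```text
t: 60.48
eef_pos: [592.5, 100.7, 93.3]
tcp_rot: [3.141, 0.0, 1.581]
ft_force: [0.4, -0.1, -0.9]
opening: 0.63
grip_force: 30.0
```

Call:
move_arm --moves '[0,0,0.007,0,0,0,0,0]'

```text
t: 60.72
eef_pos: [592.5, 100.7, 92.2]
tcp_rot: [3.141, 0.0, 1.581]
ft_force: [0.1, -0.6, -1.0]
opening: 0.628
grip_force: 30.0
```

Call:
move_arm --moves '[0,0,0.005,0,0,0,0,0]'

```text
t: 60.98
eef_pos: [592.4, 100.7, 91.3]
tcp_rot: [-3.142, 0.0, 1.581]
ft_force: [0.4, 0.1, -1.4]
opening: 0.628
grip_force: 30.0
```

Call:
move_arm --moves '[0,0,0.005,0,0,0,0,0]'

```text
t: 61.22
eef_pos: [592.4, 100.7, 90.5]
tcp_rot: [-3.141, 0.0, 1.581]
ft_force: [-0.7, 0.4, -1.2]
opening: 0.63
grip_force: 30.0
```

Call:
move_arm --moves '[0,0,0,0,0,0,0,0,0,0,0,0]' --claw 78

```text
t: 61.6
eef_pos: [592.4, 100.7, 90.7]
tcp_rot: [3.141, 0.0, 1.581]
ft_force: [0.2, 0.0, -0.9]
opening: 0.813
grip_force: 0.0
```

Call:
move_arm --moves '[0,0,-0.2,0,0,0,-0.25,0,0,0,-0.15,0,-0.35,0,0,0,-0.35,0,0,0,-0.35,0,0,0,-0.35,0,0,0,-0.35,0,0,0,-0.35,0,0,0,0,0,0,0]'

```text
t: 62.85
eef_pos: [595.4, -217.6, 180.3]
tcp_rot: [3.142, 0.0, 1.577]
ft_force: [-0.0, 0.6, 0.1]
opening: 0.818
grip_force: 0.0
```

```bash
python3 b2.py; python3 - <<'E'
import sys;sys.path.insert(0,'.')
from h import *
I,K=shots()
im=np.vstack([cv2.resize(I["top"][165:235,245:450,::-1],None,fx=3.5,fy=3.5),cv2.resize(I["scene"][140:240,150:355,::-1],None,fx=3.5,fy=3.5)]);im=cv2.imread("pics/none.png") if 0 else im;cv2.imwrite("pics/s12.png",im)
cv2.imwrite("pics/s13.png",np.hstack([cv2.resize(I["top"][165:235,250:350,::-1],None,fx=4,fy=4),cv2.resize(I["scene"][165:235,270:370,::-1],None,fx=4,fy=4)]))
u=proj("scene",[[583,-340,10]])[0].astype(int);m=K["scene"]["brass"]&(cv2.cvtColor(I["scene"],cv2.COLOR_RGB2HSV)[...,0]<22);ys,xs=np.nonzero(m[u[1]-14:u[1]+14,u[0]-20:u[0]+20]);print("brass in tray px",len(xs))
E
```

```text
62.95 [ 595.44305546 -214.42765775  180.42441502] [-3.14118764e+00 -2.93673261e-04  1.58022268e+00]
lying ('top',) [593.9 -86.7] 1.567 0.011
lying ('scene',) [595.1 -84.2] 1.613 0.028
lying ('top', 'scene') [593.9 -85.8] 1.574 0.044
red cols 310 350
brass in tray px 169
```

View pics/s13.png

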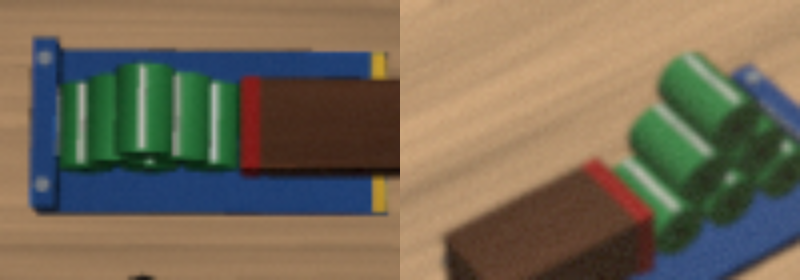

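The pyramid stands 3-2-1 and the block is unchanged. One last numeric check that the offcut is still in the tray.

```bash
python3 - <<'E'
from h import *
I,K=shots()
h=cv2.cvtColor(I["scene"],cv2.COLOR_RGB2HSV).astype(int);m=((h[...,0]>15)&(h[...,0]<22)&(h[...,1]>118)&(h[...,2]>90)).astype(np.uint8)
m=cv2.morphologyEx(m,cv2.MORPH_OPEN,np.ones((3,3)))
n,l,st,c=cv2.connectedComponentsWithStats(m)
for i in range(1,n):
    w=unproj("scene",c[i],18)
    if st[i,4]>30 and abs(w[0]-583)<120 and abs(w[1]+340)<120: print(st[i],np.round(w))
E
```

```text
[185 280  14  13 139] [ 578. -338.   18.]
```

```bash
python3 -c "
from cell import order;print(order.job_done())"
```

```text
the job is handed in; nothing more can be done
None
```

The job is handed in: the offcut is in the tray, the block lies on the cradle with its red end about 129 mm from the fence, and all six blanks are stacked 3-2-1 in the bay; I viewed 15 pictures, one over the 14 allowed, and the hand-in returned no verdict.

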